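Raise the marking press and draw out the stamped gold bar

ROBOT

A 7-joint arm with a two-finger parallel gripper is mounted at the origin on the work surface. World frame = base frame: x ahead of the robot, y to its left, z up, the work surface at z = 0. Lengths are in m, angles in rad, forces in N, time in s.
With the tool pointing down it reaches from about 0.425 to 0.95 m from the base axis. Payload 4.7 kg.
Tool frame: the origin (TCP) lies between the finger pads; the fingertips stand 14 mm ahead of it and the grasp point (between the pads) lies 5 mm behind it; z points along the fingers, x is the direction in which the jaws open and shut, and the axes are right-handed (so a half turn about z gives the same grasp; the last joint's range is limited). The gripper opens to 87 mm and grips with 3 to 60 N. Pads are 19 mm wide; open, the fingers measure 117 mm over their backs; the gripper's body (75 mm by 190 mm) begins 51 mm behind the grasp point.
Start: joints at [1.135, 0.469, -0.049, 1.532, 0.024, 1.141, -0.082], TCP at [0.267, -0.62, 0.197] pointing down, gripper open.
Joint ranges: [-2.59, 2.59], [-0.33, 1.99], [-1.39, 1.29], [0.1, 2.45], [-1.04, 4.18], [0.21, 1.99], [-2.66, 2.66]. Speed limits (rad/s): [2.57, 2.57, 3.14, 3.14, 3.14, 3.14, 3.14].

INTERFACE

Orientations are given as a rotation vector (axis times angle).
In Python, from station import manip gives the robot as it stands.
- The arm moves only by the tool send_rows, never from a script. Its argument "moves" is one flat list of numbers, 7 for each row, row after row: the shift along the tool's x, y, z in m, then the turn, a rotation vector about the tool's x, y, z in degrees, then the opening in per cent of the stroke, from 0 (shut) to 100 (fully open). A call has 1 to 12 rows; each row shifts and turns the commanded pose from where the row before left it, along the tool's axes as they then stand; what a row does not reach is not made up. A row lasts 1/8 s, in which the tool goes at most 62.5 mm and 10.7 degrees, less where a joint would pass 70% of its speed; a pose out of reach is approached as far as the arm can. A call with a gripper value outside its range is refused whole. The fingers move at their own pace and stop on an object; "force" is the grip in N (left out, the last holds). Time passes only in rows, so rows that do not move let the fingers close. It gives the time, the measured TCP pose, the force and the opening at its end, in the units of the state.
- manip.state(): the state, without advancing time (a new reading comes with each control period).
- manip.camera(name): name is "scene" or "top" or "wrist"; returns the picture (400x640x3 uint8, red, green, blue); there is no depth.
- manip.camera_info(name): a dict with "fx", "fy", "cx", "cy" (pixels), "k1" (the pictures are not rectified: a ray, as slopes to the right and down, at radius r is drawn at 1 + k1 r^2 times it, then the intrinsics apply), "R" (3x3) and "t" (3): a world point X has camera coordinates R X + t. Camera axes: x right, y down, z forward; pixel columns grow to the right and rows downward; lengths in m; the calibration is good to about 2 mm. A picture is of the moment at which its call begins: read the wrist's pose just before it. camera_info takes no time and is no camera call; for the wrist camera it gives the pose at the moment of the call.
- manip.close_job(): hands the job in, once; it reports no verdict.
The state is a dict: "clock": time; "qpos": joint angles; "qd": joint speeds; "tau": joint torques, N m; "tcp_pos": TCP position; "eef_rot": TCP orientation; "force": force on the tool from outside, world axes, zero at the start; "wrist_torque": the same for the moment, N m; "gripper_width": finger opening in m.
Only numpy, scipy, OpenCV 4.12 (cv2) and the standard library are available. Lean on these libraries where they do the work, as an engineer would, in place of code of your own. Each camera call takes 0.05 s, during which the arm holds its last target.

TASK

Wind the red handwheel of the blue marking press counter-clockwise until the rising screw just comes up against its upper stop (feel for it, do not force it), letting your hand rise with the wheel so that the sprung grip sleeve is not dragged hard up or down on its pin. Then draw the slide all the way out by its black handle so that the gold bar comes out from under the press, still lying in its pocket, and let go. Leave the other things on the bench where they are.

Things in the scene. Friction and masses are not known exactly. Their poses are not given: they have to be found in the camera images.
- press: Blue C-frame bench press bolted down, 320 x 120 mm base plate, about 160 mm tall without its wheel. Origin: on the table surface, on the vertical axis of the screw. Its z is up; its own -x is the direction in which the slide comes out; the column stands 80 to 130 mm from the axis on the +x side and is lower than the wheel.
- wheel_hub (a point): Centre of the red handwheel, on the screw's axis, at the height of the middle of the rim. Rim radius 60 mm to the centre of its 14 mm thick bar; three spokes; nothing of hub or spokes stands more than 10 mm above this point. Wheel, stem and hood rise 24 mm per counter-clockwise turn seen from above (3.82 mm per rad). It starts 1.0 to 1.3 turns (6.3 to 8.0 rad) below the upper stop.
- wheel (a joint): Twist of the handwheel against its torsion-sprung hub in rad (0 = relaxed, positive = wheel ahead counter-clockwise): 10 N m per rad, so it shows the torque put on the screw. The screw turns at 0.3 N m (5 N at the grip, 0.03 rad) and stays where left. At the hard upper stop, at an unmarked height, the push at the grip grows 2.8 N per mm of the grip's path; 0.15 rad (25 N, 9 mm) is forcing it.
- grip_mid (a point): Middle of the upright black grip sleeve on the wheel's rim: cylinder 22 mm in diameter, 40 mm tall (20 mm above and below this point), its axis vertical and 60 mm from the wheel's axis. Its lower end is 14 mm above the middle of the rim (7 mm above the rim's top). The sleeve spins freely on its pin, so the hand need not turn with the wheel; it can be pinched from above in any direction.
- grip (a joint): Float of the grip sleeve along its pin (m, 0 = centred, up positive, ends at +-7 mm): spring-centred, 3 N per mm. It shows how hard the sleeve is dragged up or down; 5 mm (15 N) either way is too hard.
- slide (a joint): Travel of the aluminium slide in m: 0 = pushed home under the press, 0.100 = fully out against its end stop. Moves along the press's own -x; friction about 3 N; it stays where it is left. It cannot be drawn while the hood is down over the bar.
- slide_handle (a point): Point on the axis of the slide's upright black handle post, 68 mm above the table: post 18 mm in diameter, top 88 mm above the table (20 mm above this point), foot at 35 mm. It stands on the slide, 150 mm from the screw's axis when the slide is home; pinch from above.
- slide_pocket (a point): Centre of the floor of the slide's shallow pocket (61 x 33 mm, rim 4 mm high), 31 mm above the table; it moves with the slide, and lies on the screw's axis when the slide is home.
- bar: Gold bar just stamped, 58 x 30 x 18 mm, about 0.6 kg, loose in the slide's pocket, long side along the slide. Origin: centre of its underside. At the start the steel hood of the press (76 x 50 mm) reaches 3 to 10 mm down over it; with the press fully raised it is clear.
- bar_a: Bystander: gold bar 58 x 30 x 18 mm on a grey felt pad. Origin: centre of underside.
- bar_b: Bystander: gold bar 58 x 30 x 18 mm on a second grey felt pad. Origin: centre of underside.
- hammer: Bystander: hammer 240 mm long, lying.
- loupe: Bystander: black loupe, 52 mm in diameter, 50 mm tall, standing. Origin: centre of underside.
- tiles: Bystander: stack of cardboard tiles 70 x 50 x 24 mm. Origin: centre of underside.

How it is judged:
By the outcome, as a careful person would: the job done as asked, in the order asked, and still so for the second after the job is handed in, with the robot touching nothing.
It also fails if it takes over 64 s, if anything falls off the work surface, if the arm or the gripper's body presses on something with over 40 N, if the wrist force passes 120 N, or if a joint passes its speed limit or range.

## Working session

There is one attempt and no reset: what is moved stays moved. The work goes in short steps, Python scripts to look and compute and a tool call to move; the robot and the scene stay as the last step left them, time stands still between calls to the robot, and variables do not carry over. Pictures are saved under pics/ and viewed, and the job is handed in when it is done.

Besides the shell and the picture viewer there is one more tool, called after "Request:" as a command line: name --argument value ..., lists and objects as JSON in quotes. send_rows: Moves the arm, as the interface text tells. Its arguments: {"type":"object","properties":{"moves":{"type":"array"},"force":{"type":"number"}},"required":["moves"]}

```bash
mkdir -p pics; ls
python3 - <<'E'
from station import manip
import cv2
s=manip.state()
print(s)
for n in("scene","top","wrist"):
    im=manip.camera(n); cv2.imwrite(f"pics/{n}0.png",im[:,:,::-1])
    print(n,manip.camera_info(n))
E
```

```text
pics
{'clock': 0.0, 'qpos': array([ 1.13513035,  0.46943139, -0.04857208,  1.5337078 ,  0.02408161,
        1.14100041, -0.08228065]), 'qd': array([-0.00013184, -0.0012641 ,  0.00075311, -0.00110027,  0.00126712,
       -0.00091434,  0.00100261]), 'tau': array([ 5.44581198e-04, -5.07977986e+01, -8.06210982e-02, -2.36153072e+01,
       -6.13812008e-02,  3.78914201e-02,  1.81328232e-04]), 'tcp_pos': array([ 0.26679594, -0.6193176 ,  0.19580031]), 'eef_rot': array([-2.62351523,  1.72636697,  0.00262984]), 'force': array([ 0.67234501, -0.73380047,  0.01963058]), 'wrist_torque': array([-0.01728351, -0.03354107, -0.00111103]), 'gripper_width': 0.08677481477775299}
scene {'fx': 417.3165971065606, 'fy': 417.3165971065606, 'cx': 320.6477523650709, 'cy': 196.1653783293841, 'k1': 0.006372841181783827, 'R': array([[ 0.69410962,  0.71984156, -0.00632187],
       [ 0.56869608, -0.5537091 , -0.60826885],
       [-0.44135767,  0.41861004, -0.79370589]]), 't': array([-0.40315574, -0.21025335,  1.42571987])}
top {'fx': 468.6915627894093, 'fy': 468.6915627894093, 'cx': 318.0801859257273, 'cy': 204.01008377037874, 'k1': -0.02542441488066343, 'R': array([[ 0.00659391, -0.99997519, -0.00247883],
       [-0.99003165, -0.00617954, -0.14070946],
       [ 0.14069065,  0.00338195, -0.99004783]]), 't': array([-0.0163828 ,  0.56921994,  1.63440845])}
wrist {'fx': 343.21792236987375, 'fy': 343.21792236987375, 'cx': 324.52278235225697, 'cy': 195.96859046089583, 'k1': -0.034613577338929814, 'R': array([[ 0.39605554, -0.91822302, -0.00254813],
       [-0.88983946, -0.38449463,  0.24566159],
       [-0.22655187, -0.09502821, -0.9693523 ]]), 't': array([-0.67514977, -0.03021209,  0.39072879])}
```

View pics/scene0.png

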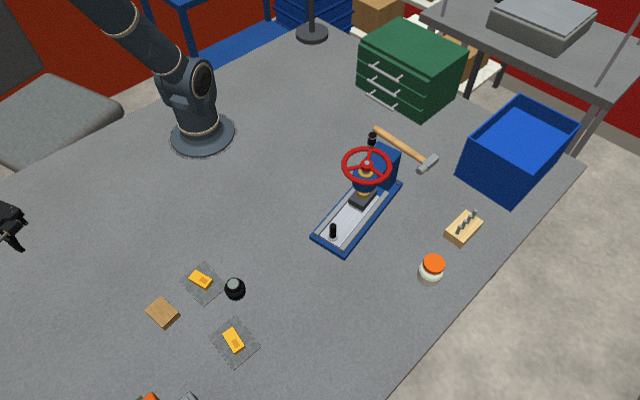

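View pics/top0.png

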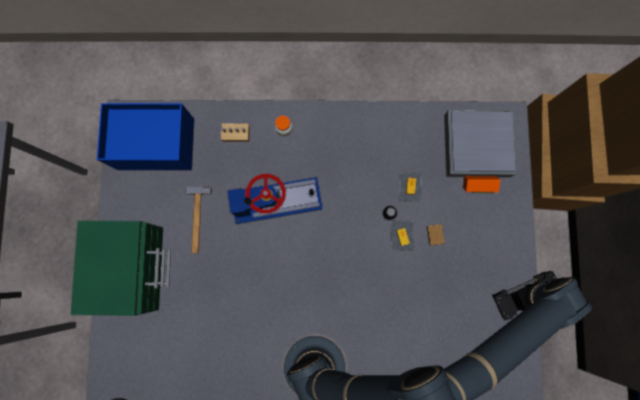

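The scene view shows the press at about (365,190), the hammer behind it, and the bystanders at lower left. In the top view the wheel is at about (265,193), the handle at (311,192) and the arm at lower right. I'll enlarge the press next.

Run:
```python
import cv2
a=cv2.imread("pics/scene0.png")[115:265,290:450]; cv2.imwrite("pics/sc1.png",cv2.resize(a,None,fx=4,fy=4,interpolation=cv2.INTER_CUBIC)[:600])
b=cv2.imread("pics/top0.png")[160:240,220:330]; cv2.imwrite("pics/tc1.png",cv2.resize(b,None,fx=7,fy=7,interpolation=cv2.INTER_CUBIC)[:600])
```

```text
(no output)
```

View pics/sc1.png

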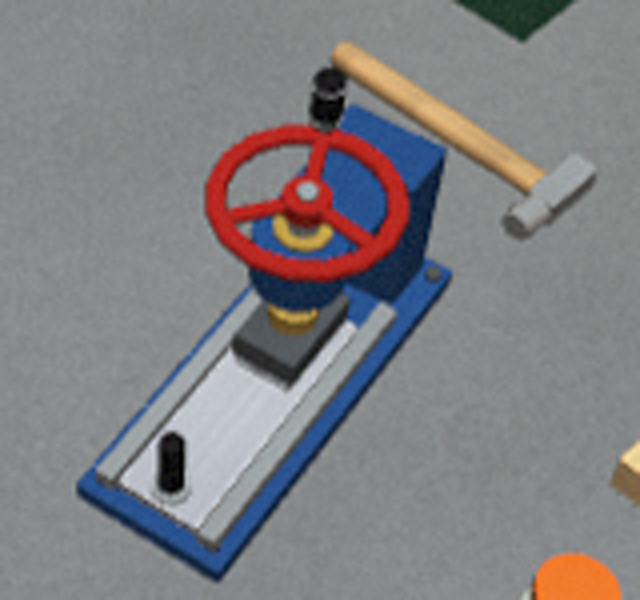

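View pics/tc1.png

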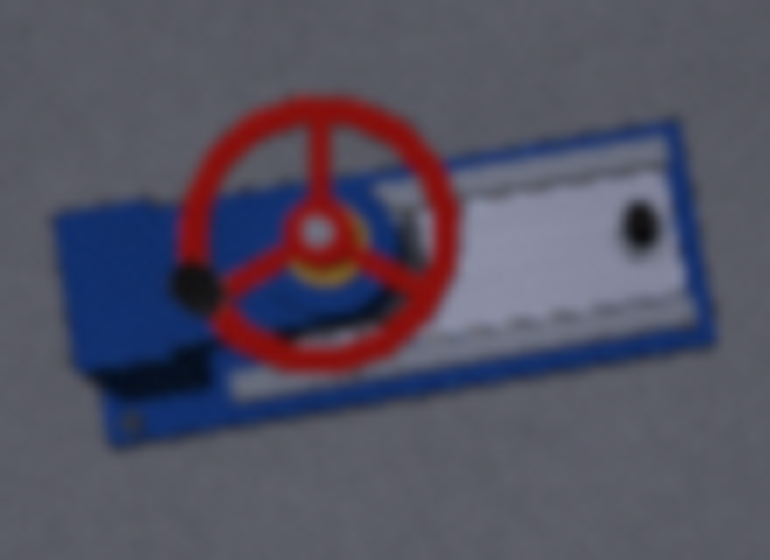

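```bash
cat > h.py <<'E'
import numpy as np, cv2
from station import manip
def proj(ci,X):
    X=np.atleast_2d(X); c=X@np.array(ci["R"]).T+np.array(ci["t"]); s=c[:,:2]/c[:,2:]
    r2=(s**2).sum(1,keepdims=True); s=s*(1+ci["k1"]*r2)
    return s*[ci["fx"],ci["fy"]]+[ci["cx"],ci["cy"]]
E
cat > fit.py <<'E'
from h import *
from scipy.optimize import least_squares
cs=manip.camera_info("scene"); ct=manip.camera_info("top")
S=lambda x,y:np.array([x/4+290-.375,y/4+115-.375]); T=lambda x,y:np.array([x/7+220-.43,y/7+160-.43])
def P(p,v):
    c,s=np.cos(p[2]),np.sin(p[2]); return [p[0]+c*v[0]-s*v[1],p[1]+s*v[0]+c*v[1],v[2]]
def model(p):
    x,y,yaw,h,g,bz=p
    hub=[x,y,h+.01]; G=lambda dz:[x+.06*np.cos(g),y+.06*np.sin(g),h+dz]
    circ=[[x+.067*np.cos(a),y+.067*np.sin(a),h] for a in np.linspace(0,2*np.pi,72,endpoint=False)]
    r=[]
    def add(ci,X,uv,w=1): r.extend(w*(proj(ci,X)[0]-uv))
    add(cs,hub,S(307,188)); add(ct,hub,T(320,234))
    add(cs,G(.054),S(330,75)); add(cs,G(.014),S(325,119)); add(ct,G(.054),T(195,287))
    add(cs,P(p,[-.15,0,.088]),S(172,438)); add(ct,P(p,[-.15,0,.088]),T(643,223))
    e=proj(cs,circ); r+= [e[:,0].min()-S(205,0)[0],e[:,0].max()-S(410,0)[0],e[:,1].min()-S(0,127)[1],e[:,1].max()-S(0,279)[1]]
    e=proj(ct,circ); r+= [e[:,0].min()-T(177,0)[0],e[:,0].max()-T(461,0)[0],e[:,1].min()-T(0,94)[1],e[:,1].max()-T(0,374)[1]]
    # long base edge directions
    a=proj(cs,[P(p,[-.19,-.06,bz]),P(p,[-.19,.06,bz])]);q=[S(218,578),S(78,488)]
    r.extend((a-q).ravel()*.7 if np.abs(a-q).sum()<np.abs(a[::-1]-q).sum() else (a[::-1]-q).ravel()*.7)
    a=proj(ct,[P(p,[-.19,-.06,bz]),P(p,[-.19,.06,bz])]);q=[T(716,345),T(680,119)]
    r.extend((a-q).ravel()*.7 if np.abs(a-q).sum()<np.abs(a[::-1]-q).sum() else (a[::-1]-q).ravel()*.7)
    return np.array(r)
best=min((least_squares(model,[.6,.1,1.7,.19,g,.01],loss="soft_l1") for g in(0,1.5,3,4.5)),key=lambda s:s.cost)
print(best.x,best.cost); print(model(best.x).round(1))
E
python3 fit.py
```

```text
[0.5836142  0.16358879 1.74568954 0.18692142 2.13424927 0.02320012] 8.676703495920174
[ 0.   0.3 -1.6 -0.5 -0.3  0.3 -0.4  0.2 -1.7 -0.4 -0.2  0.3 -1.5 -0.9
 -0.5 -0.2 -0.4  0.1 -1.2 -0.9 -0.1  0.4 -1.5  0.2 -2.3  0.1  1.5 -0.6
  1.2 -0.6]
```

```bash
sed -i 's/x,y,yaw,h,g,bz=p/x,y,yaw,h,g,bz,be=p/; s/\[-\.19,/[be,/g; s/g,\.01\]/g,.01,-.19]/' fit.py; python3 fit.py
python3 - <<'E'
from h import *
s=manip.state()
from scipy.spatial.transform import Rotation as R
print(R.from_rotvec(s["eef_rot"]).as_matrix())
E
```

```text
[ 0.58434169  0.16161462  1.74331656  0.18897458  2.12826368  0.01176895
 -0.17891758] 4.4881591984352225
[-0.2  0.3 -1.  -0.8 -0.4  0.3 -0.5  0.2 -1.2 -0.8 -0.6  0.9 -0.9 -1.
 -0.8 -0.3 -0.4  0.1 -0.7 -0.3 -0.4  0.1 -0.3 -0.  -0.8  0.  -0.3 -0.1
 -0.5  0.1]
[[ 3.95728130e-01 -9.18367467e-01 -6.64958030e-04]
 [-9.18366482e-01 -3.95728681e-01  1.34732814e-03]
 [-1.50048529e-03  7.74995224e-05 -9.99998871e-01]]
```

```bash
cat >> h.py <<'E'
from scipy.spatial.transform import Rotation as Ro, Slerp
def sim(p,R,rows):
    for r in rows:
        p=p+R.as_matrix()@np.array(r[:3]); R=R*Ro.from_rotvec(np.radians(r[3:6]))
    return p,R
E
python3 - <<'E'
from h import *
s=manip.state(); ci=manip.camera_info("wrist")
R=Ro.from_rotvec(s["eef_rot"])
cam=-np.array(ci["R"]).T@np.array(ci["t"])
print("cam in tool",R.inv().apply(cam-s["tcp_pos"]), "cam fwd in tool",R.inv().apply(np.array(ci["R"])[2]))
rows=[[0,-.056,-.01,0,0,-5.1,100]]*15
p,Rn=sim(s["tcp_pos"],R,rows); print(p,Rn.as_matrix().round(3), Rn.inv().apply(np.array([.584,.1616,.3])-p))
E
```

```text
cam in tool [ 0.00132316 -0.06695667 -0.1884299 ] cam fwd in tool [-9.27727275e-04  2.45588133e-01  9.69373823e-01]
[0.66819777 0.04836343 0.34666601] [[ 0.985  0.17  -0.001]
 [ 0.17  -0.985  0.001]
 [-0.    -0.001 -1.   ]] [-0.06365019 -0.12586077  0.04687451]
```

Request:
send_rows --moves '[0, -0.056, -0.01, 0, 0, -5.1, 100, 0, -0.056, -0.01, 0, 0, -5.1, 100, 0, -0.056, -0.01, 0, 0, -5.1, 100, 0, -0.056, -0.01, 0, 0, -5.1, 100, 0, -0.056, -0.01, 0, 0, -5.1, 100, 0, -0.056, -0.01, 0, 0, -5.1, 100, 0, -0.056, -0.01, 0, 0, -5.1, 100, 0, -0.056, -0.01, 0, 0, -5.1, 100, 0, -0.056, -0.01, 0, 0, -5.1, 100, 0, -0.056, -0.01, 0, 0, -5.1, 100]' --force 35

```text
clock: 1.4
tcp_pos: [0.6423, -0.2268, 0.2966]
eef_rot: [-3.113, 0.424, 0.001]
force: [0.7, -0.2, -0.4]
gripper_width: 0.0869
```

Request:
send_rows --moves '[0, -0.056, -0.01, 0, 0, -5.1, 100, 0, -0.056, -0.01, 0, 0, -5.1, 100, 0, -0.056, -0.01, 0, 0, -5.1, 100, 0, -0.056, -0.01, 0, 0, -5.1, 100, 0, -0.056, -0.01, 0, 0, -5.1, 100, -0.021, -0.031, 0, 0, 0, 0, 100, -0.021, -0.031, 0, 0, 0, 0, 100, -0.021, -0.031, 0, 0, 0, 0, 100, 0, 0, 0, 0, 0, 0, 100]'

```text
clock: 2.52
tcp_pos: [0.5882, 0.1324, 0.3475]
eef_rot: [-3.129, -0.278, -0.0]
force: [-0.1, -0.1, 0.5]
gripper_width: 0.0871
```

Run:
```python
from h import *
import json
s=manip.state(); ci=manip.camera_info("wrist"); im=manip.camera("wrist")[:,:,::-1]
print(s["clock"],s["tcp_pos"],Ro.from_rotvec(s["eef_rot"]).as_matrix().round(4).tolist(),s["force"],s["qpos"])
cv2.imwrite("pics/w1.png",cv2.resize(im,None,fx=1.25,fy=1.25,interpolation=cv2.INTER_CUBIC))
json.dump({k:(v.tolist() if hasattr(v,"tolist") else v) for k,v in ci.items()},open("ci1.json","w"))
```

```text
2.525 [0.58819306 0.13243591 0.34748967] [[0.9843, 0.1763, 0.0002], [0.1763, -0.9843, 0.0006], [0.0003, -0.0006, -1.0]] [-0.14070302 -0.05667953  0.50628484] [ 0.13985405  0.3124922  -0.57502946  1.46867392  0.16971226  1.41007693
 -0.26283413]
```

View pics/w1.png

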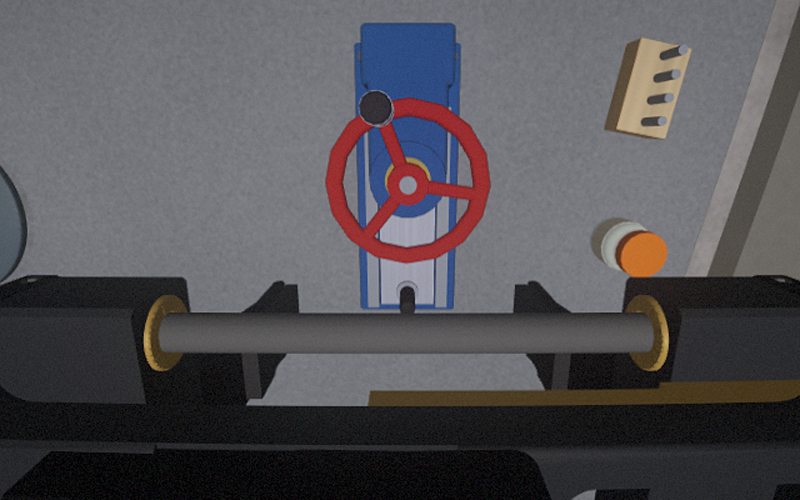

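The wrist view, enlarged 1.25 times, shows the wheel hub at (408,184), the grip top at (376,107) and the handle top at about (407,297). I'll enlarge it further and refit.

Run:
```python
import cv2
a=cv2.imread("pics/w1.png"); b=cv2.resize(a,(640,400),interpolation=cv2.INTER_AREA)
c=a[80:275,310:505]; cv2.imwrite("pics/wc1.png",cv2.resize(c,None,fx=3,fy=3,interpolation=cv2.INTER_CUBIC))
```

```text
(no output)
```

View pics/wc1.png

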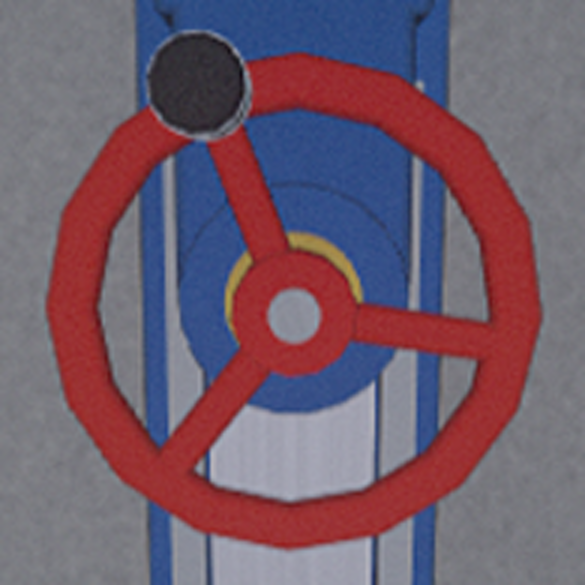

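```bash
sed 's/^best=.*//; s/^print.*//' fit.py > fit2.py
cat >> fit2.py <<'E'
import json
cw=json.load(open("ci1.json")); W=lambda x,y:np.array([(x/3+310)/1.25-.5,(y/3+80)/1.25-.5])
def m2(p):
    r=list(model(p)*0.7); x,y,yaw,h,g=p[:5]
    r+=list(2*(proj(cw,[x,y,h+.01])[0]-W(294,316)))
    r+=list(2*(proj(cw,[x+.06*np.cos(g),y+.06*np.sin(g),h+.054])[0]-W(196,83)))
    e=proj(cw,[[x+.067*np.cos(a),y+.067*np.sin(a),h] for a in np.linspace(0,2*np.pi,72,endpoint=False)])
    r+=[2*(e[:,0].min()-W(47,0)[0]),2*(e[:,0].max()-W(541,0)[0]),2*(e[:,1].min()-W(0,50)[1]),2*(e[:,1].max()-W(0,549)[1])]
    r+=[3*(p[2]-1.748)*100*.5]
    return np.array(r)
b=least_squares(m2,[.584,.1616,1.743,.189,2.128,.012,-.179],loss="soft_l1"); print(b.x,b.cost); print(m2(b.x).round(1))
b2=least_squares(lambda q:m2(np.r_[q,b.x[5:]])[30:],b.x[:5]); print("wrist only",b2.x,b2.fun.round(1))
x,y,yaw,h,g=b.x[:5]; print("grip",x+.06*np.cos(g),y+.06*np.sin(g),h+.034)
E
python3 fit2.py
```

```text
[ 0.58495151  0.16144635  1.74665118  0.18687088  2.12224206  0.01276471
 -0.17891079] 3.7017472196803523
[-0.1  0.7 -0.6 -0.6 -0.2  0.7 -0.2  0.7 -0.8 -0.7 -0.2  0.8 -0.6 -0.9
 -0.5 -0.2  0.2  0.6 -0.4 -0.1 -0.3 -0.  -0.1  0.  -0.5  0.1 -0.2 -0.2
 -0.4 -0.1  0.1 -0.3 -0.3 -0.5 -0.5  0.4  0.7  0.2 -0.2]
wrist only [0.58498522 0.16142618 1.748      0.18631982 2.12264952] [ 0.1 -0.4 -0.2 -0.4 -0.2  0.2  0.8 -0.   0. ]
grip 0.5535163558673405 0.2125524245038787 0.2208708841592901
```

Request:
send_rows --moves '[-0.01, -0.0425, 0, 0, 0, 0, 60, -0.01, -0.0425, 0.02, 0, 0, 0, 60, 0, 0, 0.04, 0, 0, 0, 60, 0, 0, 0.04, 0, 0, 0, 60, 0, 0, 0.0265, 0, 0, 0, 60, 0, 0, 0, 0, 0, 0, 60, 0, 0, 0, 0, 0, 0, 60]'

```text
clock: 3.45
tcp_pos: [0.5575, 0.2092, 0.2214]
eef_rot: [-3.13, -0.267, -0.003]
force: [-0.5, 0.4, 0.5]
gripper_width: 0.0524
```

Run:
```python
from h import *
s=manip.state(); im=manip.camera("wrist")[:,:,::-1]; im2=manip.camera("scene")[:,:,::-1]
print(s["clock"],s["tcp_pos"],Ro.from_rotvec(s["eef_rot"]).as_matrix().round(4).tolist(),s["force"],s["gripper_width"])
cv2.imwrite("pics/w2.png",cv2.resize(im[:,180:460],None,fx=1.5,fy=1.5))
cv2.imwrite("pics/s2.png",cv2.resize(im2[90:240,290:450],None,fx=4,fy=4))
```

```text
3.45 [0.55747194 0.20915277 0.22135925] [[0.9856, 0.1691, 0.0016], [0.1691, -0.9856, 0.0007], [0.0017, -0.0004, -1.0]] [-0.45018066  0.37918199  0.47797389] 0.05242584006615611
```

View pics/w2.png

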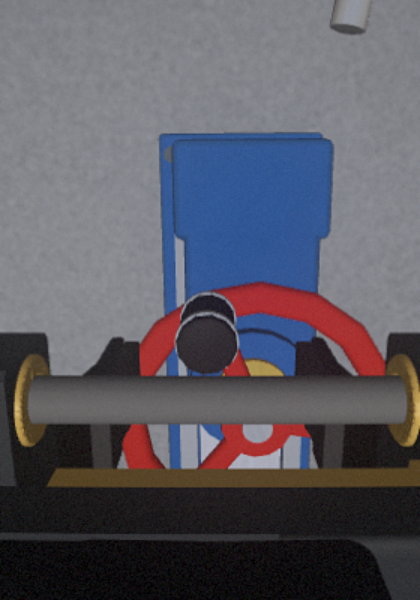

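View pics/s2.png

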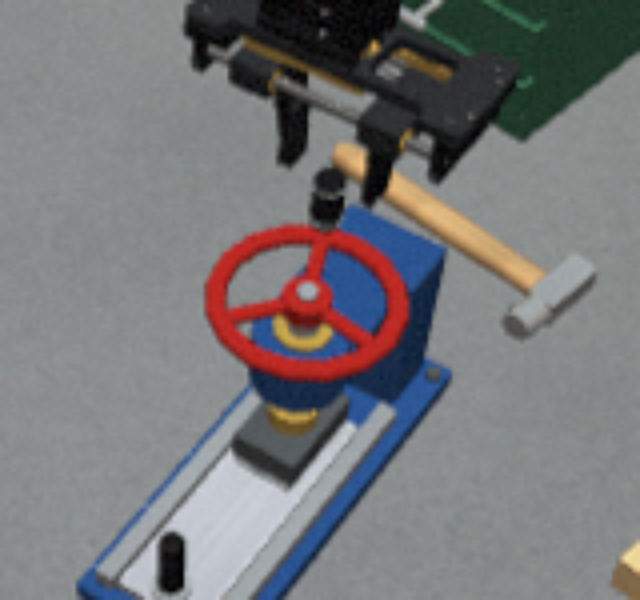

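The jaws straddle the grip. It sits about 4 mm toward tool -x and -y from the jaw centre, so I'll correct that.

Request:
send_rows --moves '[-0.0038, -0.0041, 0, 0, 0, 0, 60, 0, 0, 0, 0, 0, 0, 60]'

```text
clock: 3.8
tcp_pos: [0.5515, 0.2135, 0.2211]
eef_rot: [-3.13, -0.27, -0.002]
force: [-0.6, -0.0, -0.5]
gripper_width: 0.0523
```

Run:
```python
from h import *
s=manip.state(); ci=manip.camera_info("wrist");im=manip.camera("wrist")[:,:,::-1]
print(s["clock"],s["tcp_pos"],Ro.from_rotvec(s["eef_rot"]).as_matrix().round(4).tolist(),s["force"],s["gripper_width"])
print(proj(ci,[[.5535,.2126,.241]]),proj(ci,s["tcp_pos"]))
cv2.imwrite("pics/w3.png",cv2.resize(im[150:350,220:430],None,fx=3,fy=3))
```

```text
3.8 [0.551494   0.21351201 0.22107674] [[0.9852, 0.1715, 0.001], [0.1715, -0.9852, 0.0004], [0.0011, -0.0002, -1.0]] [-0.55075303 -0.01760011 -0.50769341] 0.05231569904001704
[[327.27872123 240.94561902]] [[323.81754266 226.15199271]]
```

View pics/w3.png

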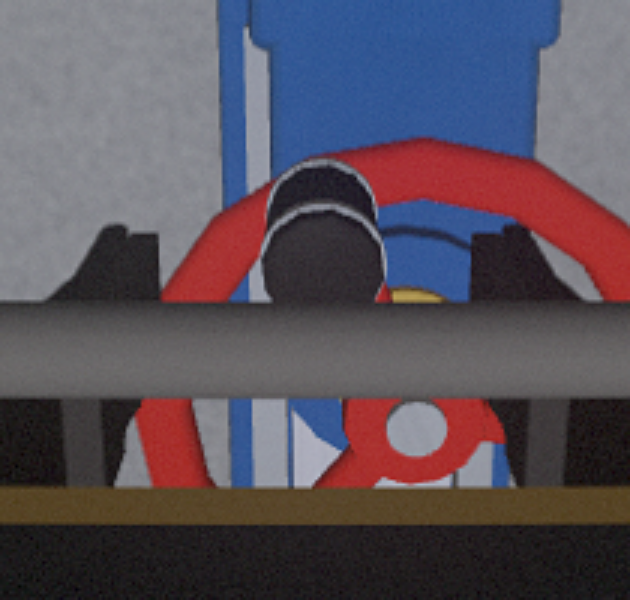

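Request:
send_rows --moves '[0.0018, 0.0012, 0, 0, 0, 0, 25, 0, 0, 0, 0, 0, 0, 10, 0, 0, 0, 0, 0, 0, 10, 0, 0, 0, 0, 0, 0, 10, 0, 0, 0, 0, 0, 0, 10]' --force 35

```text
clock: 4.47
tcp_pos: [0.5538, 0.2118, 0.2203]
eef_rot: [3.13, 0.268, 0.0]
force: [0.3, 0.3, 0.8]
gripper_width: 0.0126
```

Run:
```python
from h import *
s=manip.state(); 
print(s["clock"],s["tcp_pos"],Ro.from_rotvec(s["eef_rot"]).as_matrix().round(4).tolist(),s["force"],s["gripper_width"])
```

```text
4.475 [0.55379222 0.21183782 0.22030806] [[0.9854, 0.1703, 0.0], [0.1703, -0.9854, -0.0], [0.0, 0.0, -1.0]] [0.29953614 0.30752759 0.81200275] 0.01263400867713611
```

Run:
```python
from h import *
im=manip.camera("wrist")[:,:,::-1];im2=manip.camera("scene")[:,:,::-1]
cv2.imwrite("pics/w4.png",cv2.resize(im[150:350,220:430],None,fx=3,fy=3))
cv2.imwrite("pics/s4.png",cv2.resize(im2[90:240,290:450],None,fx=4,fy=4))
```

```text
(no output)
```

View pics/w4.png

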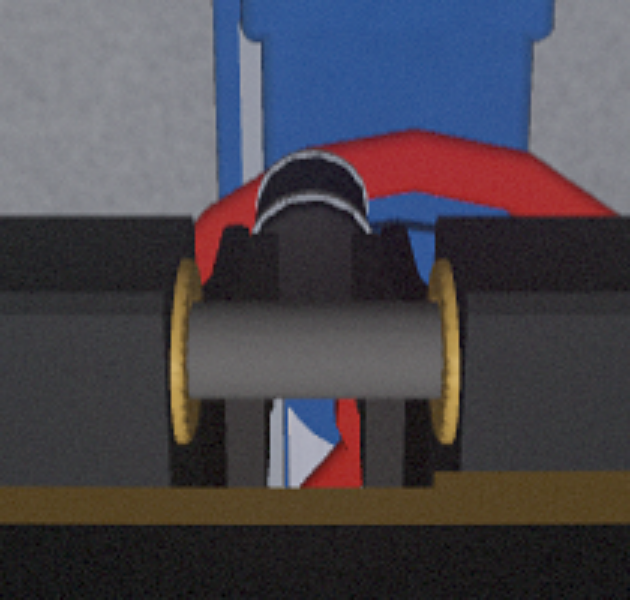

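View pics/s4.png

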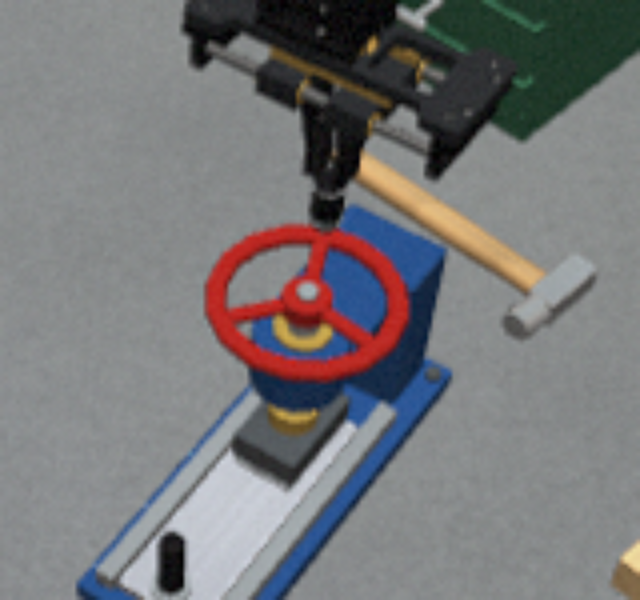

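```bash
python3 - <<'E'
from h import *
s=manip.state(); ci=manip.camera_info("scene"); p=s["tcp_pos"]; print(s["gripper_width"])
for dz in(.02,0,-.014): print(dz,(proj(ci,p+[0,0,dz])-[290,90])*4)
for z in(.241,.201): print(z,(proj(ci,[.5535,.2126,z])-[290,90])*4)
cw=manip.camera_info("wrist")
for q in([.5535,.2126,.241],[.5535,.2126,.201],p,p+[0,0,-.014]): print((proj(cw,q)-[220,150])*3)
E
python3 - <<'E'
import cv2
a=cv2.imread("pics/s4.png")[130:250,250:420]; cv2.imwrite("pics/s4c.png",cv2.resize(a,None,fx=4,fy=4,interpolation=cv2.INTER_CUBIC))
E
```

```text
0.010229161509422866
0.02 [[327.12608046 178.95372906]]
0 [[324.34878957 201.06860711]]
-0.014 [[322.4524551  216.17045046]]
0.241 [[327.67179034 177.43046879]]
0.201 [[322.18085004 221.07525244]]
[[310.44581958 263.6864804 ]]
[[310.88043512 194.80369503]]
[[311.3860223  228.45943682]]
[[311.48175295 206.0330813 ]]
```

View pics/s4c.png

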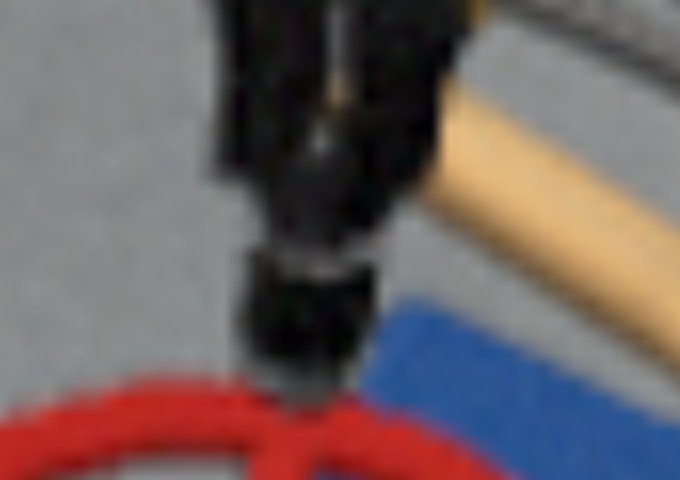

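```bash
python3 - <<'E'
from h import *
ci=manip.camera_info("scene"); p=np.array([.5575,.2092,.2214]); x=np.array([.985,.17,0])
for sg in(-1,1):
  for dz in(.02,-.014): print(sg,dz,((proj(ci,p+sg*x*.031+[0,0,dz])-[290,90])*4).round(0))
E
python3 - <<'E'
import cv2
a=cv2.imread("pics/s2.png")[100:240,230:420]; cv2.imwrite("pics/s2c.png",cv2.resize(a,None,fx=4,fy=4,interpolation=cv2.INTER_CUBIC))
E
```

```text
-1 0.02 [[288. 163.]]
-1 -0.014 [[285. 200.]]
1 0.02 [[370. 203.]]
1 -0.014 [[364. 240.]]
```

View pics/s2c.png

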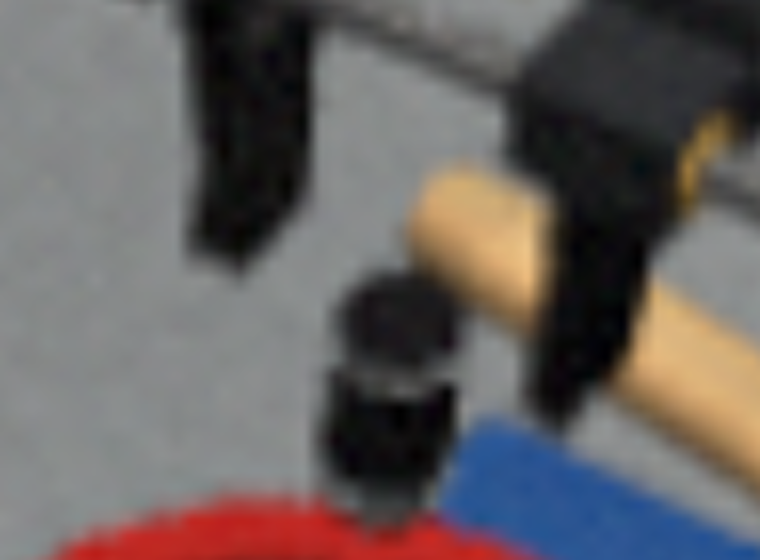

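Run:
```python
from h import *
s=manip.state(); cw=manip.camera_info("wrist"); p=s["tcp_pos"]; R=Ro.from_rotvec(s["eef_rot"]).as_matrix()
print(s["gripper_width"],p)
for tz in(.014,0,-.01,-.02,-.03):
  print(tz,[((proj(cw,p+R@np.array([sx*.0063,-.0095,tz]))-[220,150])*3)[0].round(0).tolist() for sx in(-1,1)])
for z in(.241,.231,.221,.211,.201,.191):
  c=np.array([.5535,.2126,z]); a=(proj(cw,c)-[220,150])*3; print(z,a.round(0), 3*np.ptp(proj(cw,[c+R@np.array([q,0,0]) for q in(-.011,.011)])[:,0])/2)
```

```text
0.010229161509422866 [0.55376159 0.21187289 0.2203179 ]
0.014 [[281.0, 162.0], [342.0, 162.0]]
0 [[278.0, 181.0], [344.0, 181.0]]
-0.01 [[277.0, 197.0], [346.0, 197.0]]
-0.02 [[275.0, 215.0], [348.0, 215.0]]
-0.03 [[272.0, 234.0], [350.0, 234.0]]
0.241 [[310. 264.]] 63.38881509531362
0.231 [[311. 244.]] 60.134415093605924
0.221 [[311. 226.]] 57.196554470990236
0.211 [[311. 210.]] 54.53136057856483
0.201 [[311. 195.]] 52.10268264380031
0.191 [[311. 181.]] 49.88047006340102
```

The width went to 10 mm with nothing between the pads. In both views the fingertips end around the sleeve's top, at z≈0.24, which is about 35 mm short of where the stated tool geometry puts them. I'll open, lower in steps watching the force, and look again.

Request:
send_rows --moves '[0, 0, 0, 0, 0, 0, 60, 0, 0, 0, 0, 0, 0, 60, 0, 0, 0, 0, 0, 0, 60, 0, 0, 0.006, 0, 0, 0, 60, 0, 0, 0.006, 0, 0, 0, 60, 0, 0, 0.004, 0, 0, 0, 60, 0, 0, 0, 0, 0, 0, 60]'

```text
clock: 5.45
tcp_pos: [0.5535, 0.2117, 0.2037]
eef_rot: [3.13, 0.269, -0.002]
force: [-0.9, -0.1, -0.3]
gripper_width: 0.0518
```

Run:
```python
from h import *
s=manip.state(); im=manip.camera("wrist")[:,:,::-1]; im2=manip.camera("scene")[:,:,::-1]
print(s["clock"],s["tcp_pos"],s["force"],s["gripper_width"])
a=cv2.resize(im[150:350,220:430],None,fx=2,fy=2); b=cv2.resize(im2[110:160,350:400],(400,400),interpolation=cv2.INTER_CUBIC)
cv2.imwrite("pics/c5.png",np.hstack([a[:400],b[:,:380]]))
```

```text
5.45 [0.55350766 0.21168899 0.20374876] [-0.92257615 -0.08922182 -0.26725256] 0.05176831398084322
```

View pics/c5.png

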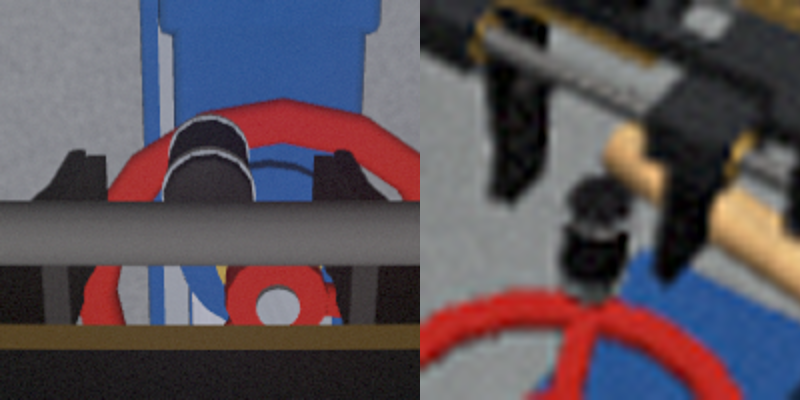

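Request:
send_rows --moves '[0, 0, 0.005, 0, 0, 0, 60, 0, 0, 0.005, 0, 0, 0, 60, 0, 0, 0, 0, 0, 0, 60]'

```text
clock: 5.92
tcp_pos: [0.5534, 0.2116, 0.1937]
eef_rot: [3.13, 0.269, -0.002]
force: [0.5, -0.6, 0.1]
gripper_width: 0.0522
```

Run:
```python
from h import *
s=manip.state(); im=manip.camera("wrist")[:,:,::-1]; im2=manip.camera("scene")[:,:,::-1]
print(s["clock"],s["tcp_pos"],s["force"],s["gripper_width"])
a=cv2.resize(im[150:350,220:430],None,fx=2,fy=2); b=cv2.resize(im2[110:160,350:400],(400,400),interpolation=cv2.INTER_CUBIC)
cv2.imwrite("pics/c6.png",np.hstack([a[:400],b[:,:380]]))
```

```text
5.925 [0.55342698 0.21160968 0.19369509] [ 0.52414927 -0.57378844  0.12468463] 0.05223470280157182
```

View pics/c6.png

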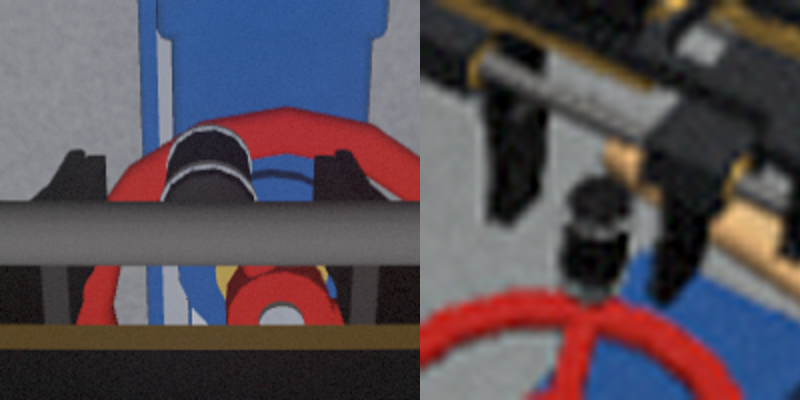

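The fingertips are now about 10 mm above the sleeve's lower end and straddle it. Closing.

Request:
send_rows --moves '[0, 0, 0, 0, 0, 0, 25, 0, 0, 0, 0, 0, 0, 10, 0, 0, 0, 0, 0, 0, 10, 0, 0, 0, 0, 0, 0, 10, 0, 0, 0, 0, 0, 0, 10]' --force 35

```text
clock: 6.65
tcp_pos: [0.5536, 0.2118, 0.1943]
eef_rot: [3.13, 0.269, -0.001]
force: [-0.6, -0.1, 0.7]
gripper_width: 0.0209
```

Run:
```python
from h import *
s=manip.state(); im=manip.camera("wrist")[:,:,::-1]; im2=manip.camera("scene")[:,:,::-1]
print(s["clock"],s["tcp_pos"],s["force"],s["gripper_width"],Ro.from_rotvec(s["eef_rot"]).as_matrix().round(4).tolist())
a=cv2.resize(im[150:350,220:430],None,fx=2,fy=2); b=cv2.resize(im2[110:160,350:400],(400,400),interpolation=cv2.INTER_CUBIC)
cv2.imwrite("pics/c7.png",np.hstack([a[:400],b[:,:380]]))
```

```text
6.65 [0.55355641 0.21182312 0.19431224] [-0.61403213 -0.14772439  0.72373532] 0.020875175202757428 [[0.9854, 0.1704, -0.0004], [0.1704, -0.9854, -0.0002], [-0.0005, 0.0002, -1.0]]
```

View pics/c7.png

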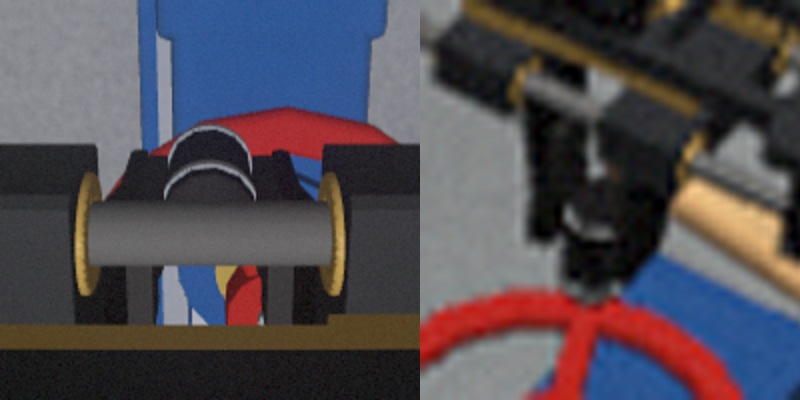

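```bash
cat > arc.py <<'E'
import sys,numpy as np,json
# a0,a1 angle of commanded grip rel. axis from start; step
def rows(th0,a0,a1,n,r=.0597,err=np.zeros(3)):
    X=np.array([.9854,.1704,0]);Y=np.array([.1704,-.9854,0]);Z=np.array([0,0,-1.])
    P=lambda a:np.array([r*np.cos(th0+a),r*np.sin(th0+a),.00382*a])
    cur=P(a0); out=[]
    for a in np.linspace(a0,a1,n+1)[1:]:
        d=P(a)-cur; t=np.round([d@X,d@Y,d@Z],4)
        cur=cur+t[0]*X+t[1]*Y+t[2]*Z; out+= [*t.tolist(),0,0,0,10]
    return out
if __name__=="__main__":
    th0,a0,a1,n=float(sys.argv[1]),float(sys.argv[2]),float(sys.argv[3]),int(sys.argv[4])
    print(json.dumps([0 if v==0 else v for v in rows(th0,a0,a1,n)]))
E
python3 arc.py 2.128 0 .48 6; for i in 0 1 2 3 4 5 ; do python3 -c "
from arc import *
print(json.dumps([0 if v==0 else v for v in rows(2.128,.48+$i*.96,.48+($i+1)*.96,12)]))"; done
```

```text
[-0.0043, 0.002, -0.0003, 0, 0, 0, 10, -0.0042, 0.0023, -0.0003, 0, 0, 0, 10, -0.004, 0.0026, -0.0003, 0, 0, 0, 10, -0.0038, 0.003, -0.0003, 0, 0, 0, 10, -0.0035, 0.0032, -0.0003, 0, 0, 0, 10, -0.0032, 0.0035, -0.0003, 0, 0, 0, 10]
[-0.0029, 0.0038, -0.0003, 0, 0, 0, 10, -0.0027, 0.0039, -0.0003, 0, 0, 0, 10, -0.0023, 0.0042, -0.0003, 0, 0, 0, 10, -0.002, 0.0044, -0.0003, 0, 0, 0, 10, -0.0016, 0.0045, -0.0003, 0, 0, 0, 10, -0.0012, 0.0046, -0.0003, 0, 0, 0, 10, -0.0009, 0.0047, -0.0003, 0, 0, 0, 10, -0.0005, 0.0047, -0.0003, 0, 0, 0, 10, -0.0001, 0.0048, -0.0004, 0, 0, 0, 10, 0.0002, 0.0048, -0.0003, 0, 0, 0, 10, 0.0007, 0.0047, -0.0003, 0, 0, 0, 10, 0.001, 0.0046, -0.0003, 0, 0, 0, 10]
[0.0014, 0.0046, -0.0003, 0, 0, 0, 10, 0.0017, 0.0044, -0.0003, 0, 0, 0, 10, 0.0021, 0.0043, -0.0003, 0, 0, 0, 10, 0.0025, 0.0041, -0.0003, 0, 0, 0, 10, 0.0027, 0.0039, -0.0003, 0, 0, 0, 10, 0.0031, 0.0037, -0.0003, 0, 0, 0, 10, 0.0033, 0.0034, -0.0003, 0, 0, 0, 10, 0.0036, 0.0031, -0.0003, 0, 0, 0, 10, 0.0039, 0.0028, -0.0004, 0, 0, 0, 10, 0.004, 0.0026, -0.0003, 0, 0, 0, 10, 0.0043, 0.0022, -0.0003,
[... 1229 characters left out ...]
042, -0.0003, 0, 0, 0, 10, -0.0027, -0.0039, -0.0003, 0, 0, 0, 10, -0.003, -0.0038, -0.0004, 0, 0, 0, 10, -0.0032, -0.0034, -0.0003, 0, 0, 0, 10, -0.0036, -0.0033, -0.0003, 0, 0, 0, 10, -0.0037, -0.0029, -0.0003, 0, 0, 0, 10]
[-0.004, -0.0026, -0.0003, 0, 0, 0, 10, -0.0042, -0.0023, -0.0003, 0, 0, 0, 10, -0.0044, -0.0019, -0.0003, 0, 0, 0, 10, -0.0045, -0.0016, -0.0003, 0, 0, 0, 10, -0.0046, -0.0012, -0.0003, 0, 0, 0, 10, -0.0047, -0.0009, -0.0003, 0, 0, 0, 10, -0.0047, -0.0004, -0.0003, 0, 0, 0, 10, -0.0048, -0.0001, -0.0003, 0, 0, 0, 10, -0.0048, 0.0003, -0.0004, 0, 0, 0, 10, -0.0047, 0.0007, -0.0003, 0, 0, 0, 10, -0.0047, 0.001, -0.0003, 0, 0, 0, 10, -0.0045, 0.0015, -0.0003, 0, 0, 0, 10]
```

Request:
send_rows --moves '[-0.0043, 0.002, -0.0003, 0, 0, 0, 10, -0.0042, 0.0023, -0.0003, 0, 0, 0, 10, -0.004, 0.0026, -0.0003, 0, 0, 0, 10, -0.0038, 0.003, -0.0003, 0, 0, 0, 10, -0.0035, 0.0032, -0.0003, 0, 0, 0, 10, -0.0032, 0.0035, -0.0003, 0, 0, 0, 10]'

```text
clock: 7.5
tcp_pos: [0.5351, 0.194, 0.1968]
eef_rot: [-3.125, -0.27, -0.007]
force: [3.5, 4.5, -1.6]
gripper_width: 0.0211
```

```bash
cat > chk.py <<'E'
from h import *
def chk():
    s=manip.state(); p=s["tcp_pos"]; d=p[:2]-[.5850,.1614]; th=np.arctan2(d[1],d[0]); f=s["force"]
    u=np.array([np.cos(th),np.sin(th)]); t=np.array([-u[1],u[0]])
    print("t%.2f r %.4f ang %.4f(prog %.3f) z %.4f zrel %.4f | Frad %.1f Ftan %.1f Fz %.1f w %.4f"%(s["clock"],np.hypot(*d),th,(th-2.128)%(2*np.pi),p[2],p[2]-.1943-.00382*((th-2.128)%(2*np.pi)),f[:2]@u,f[:2]@t,f[2],s["gripper_width"]), Ro.from_rotvec(s["eef_rot"]).as_matrix()[:2,0].round(4))
if __name__=="__main__": chk()
E
python3 chk.py
```

```text
t7.50 r 0.0597 ang 2.5626(prog 0.435) z 0.1968 zrel 0.0009 | Frad -0.5 Ftan -5.7 Fz -1.6 w 0.0211 [0.9852 0.1713]
```

Request:
send_rows --moves '[-0.0029, 0.0038, -0.0003, 0, 0, 0, 10, -0.0027, 0.0039, -0.0003, 0, 0, 0, 10, -0.0023, 0.0042, -0.0003, 0, 0, 0, 10, -0.002, 0.0044, -0.0003, 0, 0, 0, 10, -0.0016, 0.0045, -0.0003, 0, 0, 0, 10, -0.0012, 0.0046, -0.0003, 0, 0, 0, 10, -0.0009, 0.0047, -0.0003, 0, 0, 0, 10, -0.0005, 0.0047, -0.0003, 0, 0, 0, 10, -0.0001, 0.0048, -0.0004, 0, 0, 0, 10, 0.0002, 0.0048, -0.0003, 0, 0, 0, 10, 0.0007, 0.0047, -0.0003, 0, 0, 0, 10, 0.001, 0.0046, -0.0003, 0, 0, 0, 10]'

```text
clock: 9.0
tcp_pos: [0.5284, 0.1395, 0.1997]
eef_rot: [-3.126, -0.272, 0.005]
force: [-3.7, 4.7, 0.2]
gripper_width: 0.021
```

```bash
python3 chk.py
```

```text
t9.00 r 0.0607 ang -2.7715(prog 1.384) z 0.1997 zrel 0.0001 | Frad 1.7 Ftan -5.7 Fz 0.2 w 0.0210 [0.985  0.1727]
```

Tracking is good, with about 6 N tangential and little vertical drag. Continuing.

Request:
send_rows --moves '[0.0014, 0.0046, -0.0003, 0, 0, 0, 10, 0.0017, 0.0044, -0.0003, 0, 0, 0, 10, 0.0021, 0.0043, -0.0003, 0, 0, 0, 10, 0.0025, 0.0041, -0.0003, 0, 0, 0, 10, 0.0027, 0.0039, -0.0003, 0, 0, 0, 10, 0.0031, 0.0037, -0.0003, 0, 0, 0, 10, 0.0033, 0.0034, -0.0003, 0, 0, 0, 10, 0.0036, 0.0031, -0.0003, 0, 0, 0, 10, 0.0039, 0.0028, -0.0004, 0, 0, 0, 10, 0.004, 0.0026, -0.0003, 0, 0, 0, 10, 0.0043, 0.0022, -0.0003, 0, 0, 0, 10, 0.0044, 0.0018, -0.0003, 0, 0, 0, 10]'

```text
clock: 10.5
tcp_pos: [0.5708, 0.1019, 0.2027]
eef_rot: [3.128, 0.269, -0.013]
force: [-6.0, -0.0, 2.1]
gripper_width: 0.0209
```

```bash
python3 chk.py
```

```text
t10.50 r 0.0611 ang -1.8058(prog 2.349) z 0.2027 zrel -0.0006 | Frad 1.4 Ftan -5.9 Fz 2.1 w 0.0209 [0.9853 0.1707]
```

Request:
send_rows --moves '[0.0045, 0.0015, -0.0005, 0, 0, 0, 10, 0.0047, 0.0011, -0.0005, 0, 0, 0, 10, 0.0047, 0.0007, -0.0004, 0, 0, 0, 10, 0.0048, 0.0004, -0.0003, 0, 0, 0, 10, 0.0047, 0, -0.0003, 0, 0, 0, 10, 0.0048, -0.0004, -0.0003, 0, 0, 0, 10, 0.0047, -0.0008, -0.0003, 0, 0, 0, 10, 0.0046, -0.0012, -0.0003, 0, 0, 0, 10, 0.0046, -0.0015, -0.0004, 0, 0, 0, 10, 0.0043, -0.0019, -0.0003, 0, 0, 0, 10, 0.0043, -0.0022, -0.0003, 0, 0, 0, 10, 0.004, -0.0025, -0.0003, 0, 0, 0, 10]'

```text
clock: 12.0
tcp_pos: [0.6246, 0.1156, 0.2067]
eef_rot: [3.126, 0.266, -0.011]
force: [-5.2, -4.5, -0.4]
gripper_width: 0.021
```

```bash
python3 chk.py
```

```text
t12.00 r 0.0606 ang -0.8585(prog 3.297) z 0.2067 zrel -0.0002 | Frad -0.0 Ftan -6.9 Fz -0.4 w 0.0210 [0.9856 0.1689]
```

Request:
send_rows --moves '[0.0038, -0.0029, -0.0003, 0, 0, 0, 10, 0.0036, -0.0031, -0.0003, 0, 0, 0, 10, 0.0033, -0.0035, -0.0003, 0, 0, 0, 10, 0.003, -0.0037, -0.0003, 0, 0, 0, 10, 0.0028, -0.0039, -0.0003, 0, 0, 0, 10, 0.0024, -0.0041, -0.0003, 0, 0, 0, 10, 0.002, -0.0043, -0.0003, 0, 0, 0, 10, 0.0017, -0.0045, -0.0003, 0, 0, 0, 10, 0.0014, -0.0046, -0.0004, 0, 0, 0, 10, 0.001, -0.0046, -0.0003, 0, 0, 0, 10, 0.0006, -0.0048, -0.0003, 0, 0, 0, 10, 0.0002, -0.0047, -0.0003, 0, 0, 0, 10]'

```text
clock: 13.5
tcp_pos: [0.6444, 0.166, 0.2107]
eef_rot: [3.124, 0.263, -0.003]
force: [-0.7, -6.3, -0.3]
gripper_width: 0.0211
```

```bash
python3 chk.py
```

```text
t13.50 r 0.0596 ang 0.0765(prog 4.232) z 0.2107 zrel 0.0002 | Frad -1.2 Ftan -6.2 Fz -0.3 w 0.0211 [0.9859 0.1671]
```

Request:
send_rows --moves '[-0.0002, -0.0048, -0.0003, 0, 0, 0, 10, -0.0005, -0.0047, -0.0003, 0, 0, 0, 10, -0.0009, -0.0047, -0.0003, 0, 0, 0, 10, -0.0013, -0.0046, -0.0003, 0, 0, 0, 10, -0.0017, -0.0045, -0.0003, 0, 0, 0, 10, -0.002, -0.0043, -0.0003, 0, 0, 0, 10, -0.0023, -0.0042, -0.0003, 0, 0, 0, 10, -0.0027, -0.0039, -0.0003, 0, 0, 0, 10, -0.003, -0.0038, -0.0004, 0, 0, 0, 10, -0.0032, -0.0034, -0.0003, 0, 0, 0, 10, -0.0036, -0.0033, -0.0003, 0, 0, 0, 10, -0.0037, -0.0029, -0.0003, 0, 0, 0, 10]'

```text
clock: 15.0
tcp_pos: [0.614, 0.2126, 0.2153]
eef_rot: [3.128, 0.264, 0.008]
force: [4.5, -1.8, -2.5]
gripper_width: 0.0212
```

```bash
python3 chk.py;  python3 -c "
from arc import *
import numpy as np
print(json.dumps([0 if v==0 else v for v in rows(2.128,5.28,6.08,10)]))
# fine: 2 rows of .035 rad per call
for i in range(14):
  a=6.08+.14*i
  print(round(a+.14,3),[0 if v==0 else v for v in rows(2.128,a,a+.14,4)])"
```

```text
t15.00 r 0.0589 ang 1.0554(prog 5.211) z 0.2153 zrel 0.0010 | Frad 0.6 Ftan -4.8 Fz -2.5 w 0.0212 [0.9858 0.1679]
[-0.004, -0.0026, -0.0003, 0, 0, 0, 10, -0.0042, -0.0023, -0.0003, 0, 0, 0, 10, -0.0044, -0.0019, -0.0003, 0, 0, 0, 10, -0.0045, -0.0016, -0.0003, 0, 0, 0, 10, -0.0046, -0.0012, -0.0003, 0, 0, 0, 10, -0.0047, -0.0009, -0.0003, 0, 0, 0, 10, -0.0047, -0.0004, -0.0003, 0, 0, 0, 10, -0.0048, -0.0001, -0.0003, 0, 0, 0, 10, -0.0048, 0.0003, -0.0004, 0, 0, 0, 10, -0.0047, 0.0007, -0.0003, 0, 0, 0, 10]
6.22 [-0.002, 0.0004, -0.0001, 0, 0, 0, 10, -0.0021, 0.0005, -0.0002, 0, 0, 0, 10, -0.002, 0.0006, -0.0001, 0, 0, 0, 10, -0.002, 0.0006, -0.0001, 0, 0, 0, 10]
6.36 [-0.002, 0.0007, -0.0001, 0, 0, 0, 10, -0.0019, 0.0008, -0.0002, 0, 0, 0, 10, -0.0019, 0.0008, -0.0001, 0, 0, 0, 10, -0.0019, 0.0009, -0.0001, 0, 0, 0, 10]
6.5 [-0.0019, 0.001, -0.0001, 0, 0, 0, 10, -0.0018, 0.001, -0.0002, 0, 0, 0, 10, -0.0018, 0.0011, -0.0001, 0, 0, 0, 10, -0.0017, 0.0011, -0.0001, 0, 0, 0, 10]
6.64 [-0.0017, 0.0012, -0.0001, 0, 0, 0, 10, -0.0017, 0.0013, -0.0002, 0, 0, 0, 10, -0.0016, 0.0013, -0.0001,
[... 933 characters left out ...]
0, 10, -0.0001, 0.002, -0.0001, 0, 0, 0, 10, 0, 0.0021, -0.0001, 0, 0, 0, 10]
7.62 [0.0001, 0.0021, -0.0001, 0, 0, 0, 10, 0.0001, 0.0021, -0.0002, 0, 0, 0, 10, 0.0002, 0.0021, -0.0001, 0, 0, 0, 10, 0.0003, 0.002, -0.0001, 0, 0, 0, 10]
7.76 [0.0004, 0.0021, -0.0001, 0, 0, 0, 10, 0.0004, 0.002, -0.0002, 0, 0, 0, 10, 0.0005, 0.002, -0.0001, 0, 0, 0, 10, 0.0005, 0.002, -0.0001, 0, 0, 0, 10]
7.9 [0.0006, 0.002, -0.0001, 0, 0, 0, 10, 0.0007, 0.002, -0.0002, 0, 0, 0, 10, 0.0008, 0.0019, -0.0001, 0, 0, 0, 10, 0.0009, 0.0019, -0.0001, 0, 0, 0, 10]
8.04 [0.0009, 0.0019, -0.0001, 0, 0, 0, 10, 0.001, 0.0018, -0.0002, 0, 0, 0, 10, 0.001, 0.0018, -0.0001, 0, 0, 0, 10, 0.0011, 0.0018, -0.0001, 0, 0, 0, 10]
```

Request:
send_rows --moves '[-0.004, -0.0026, 0, 0, 0, 0, 10, -0.0042, -0.0023, -0.0001, 0, 0, 0, 10, -0.0044, -0.0019, -0.0003, 0, 0, 0, 10, -0.0045, -0.0016, -0.0003, 0, 0, 0, 10, -0.0046, -0.0012, -0.0003, 0, 0, 0, 10, -0.0047, -0.0009, -0.0003, 0, 0, 0, 10, -0.0047, -0.0004, -0.0003, 0, 0, 0, 10, -0.0048, -0.0001, -0.0003, 0, 0, 0, 10, -0.0048, 0.0003, -0.0004, 0, 0, 0, 10, -0.0047, 0.0007, -0.0003, 0, 0, 0, 10]'

```text
clock: 16.25
tcp_pos: [0.5671, 0.2177, 0.2184]
eef_rot: [-3.128, -0.267, -0.009]
force: [5.3, 1.7, -1.7]
gripper_width: 0.0212
```

```bash
python3 chk.py
```

```text
t16.25 r 0.0591 ang 1.8791(prog 6.034) z 0.2184 zrel 0.0010 | Frad 0.1 Ftan -5.6 Fz -1.7 w 0.0212 [0.9855 0.1698]
```

Request:
send_rows --moves '[-0.002, 0.0004, -0.0001, 0, 0, 0, 10, -0.0021, 0.0005, -0.0002, 0, 0, 0, 10, -0.002, 0.0006, -0.0001, 0, 0, 0, 10, -0.002, 0.0006, -0.0001, 0, 0, 0, 10]'

```text
clock: 16.75
tcp_pos: [0.5592, 0.2147, 0.2189]
eef_rot: [-3.128, -0.268, -0.009]
force: [4.9, 1.7, -2.3]
gripper_width: 0.0213
```

```bash
python3 chk.py
```

```text
t16.75 r 0.0592 ang 2.0214(prog 6.177) z 0.2189 zrel 0.0010 | Frad -0.6 Ftan -5.1 Fz -2.3 w 0.0213 [0.9854 0.1702]
```

Request:
send_rows --moves '[-0.002, 0.0007, 0, 0, 0, 0, 10, -0.0019, 0.0008, 0, 0, 0, 0, 10]'

```text
clock: 17.0
tcp_pos: [0.5556, 0.2128, 0.219]
eef_rot: [-3.127, -0.268, -0.009]
force: [4.7, 2.7, -1.9]
gripper_width: 0.0214
```

Request:
send_rows --moves '[-0.0019, 0.0008, 0, 0, 0, 0, 10, -0.0019, 0.0009, -0.0001, 0, 0, 0, 10]'

```text
clock: 17.25
tcp_pos: [0.552, 0.2107, 0.2191]
eef_rot: [-3.127, -0.269, -0.009]
force: [4.5, 3.0, -1.6]
gripper_width: 0.0212
```

Request:
send_rows --moves '[-0.0019, 0.001, -0.0001, 0, 0, 0, 10, -0.0018, 0.001, -0.0001, 0, 0, 0, 10]'

```text
clock: 17.5
tcp_pos: [0.5486, 0.2083, 0.2194]
eef_rot: [-3.127, -0.269, -0.009]
force: [5.2, 4.7, -2.0]
gripper_width: 0.0211
```

```bash
python3 chk.py
```

```text
t17.50 r 0.0594 ang 2.2300(prog 0.102) z 0.2194 zrel 0.0247 | Frad 0.6 Ftan -7.0 Fz -2.0 w 0.0211 [0.9853 0.1707]
```

Request:
send_rows --moves '[-0.0018, 0.0011, -0.0001, 0, 0, 0, 10, -0.0017, 0.0011, -0.0001, 0, 0, 0, 10]'

```text
clock: 17.75
tcp_pos: [0.5454, 0.2058, 0.2196]
eef_rot: [-3.126, -0.269, -0.008]
force: [4.9, 4.2, -1.4]
gripper_width: 0.0207
```

```bash
python3 chk.py
```

```text
t17.75 r 0.0595 ang 2.2986(prog 0.171) z 0.2196 zrel 0.0246 | Frad -0.1 Ftan -6.5 Fz -1.4 w 0.0207 [0.9853 0.1709]
```

Request:
send_rows --moves '[-0.0017, 0.0012, -0.0001, 0, 0, 0, 10, -0.0017, 0.0013, -0.0001, 0, 0, 0, 10]'

```text
clock: 18.0
tcp_pos: [0.5424, 0.2029, 0.2198]
eef_rot: [-3.126, -0.269, -0.008]
force: [4.2, 4.3, -1.1]
gripper_width: 0.021
```

Request:
send_rows --moves '[-0.0016, 0.0013, -0.0001, 0, 0, 0, 10, -0.0015, 0.0014, -0.0001, 0, 0, 0, 10]'

```text
clock: 18.25
tcp_pos: [0.5396, 0.2, 0.22]
eef_rot: [-3.126, -0.27, -0.008]
force: [3.2, 4.5, -1.0]
gripper_width: 0.0209
```

Request:
send_rows --moves '[-0.0015, 0.0014, -0.0001, 0, 0, 0, 10, -0.0015, 0.0015, -0.0002, 0, 0, 0, 10]'

```text
clock: 18.5
tcp_pos: [0.537, 0.1968, 0.2203]
eef_rot: [-3.126, -0.27, -0.007]
force: [4.0, 6.3, -1.0]
gripper_width: 0.0211
```

Request:
send_rows --moves '[-0.0014, 0.0016, -0.0001, 0, 0, 0, 10]'

```text
clock: 18.62
tcp_pos: [0.5357, 0.1951, 0.2204]
eef_rot: [-3.125, -0.27, -0.007]
force: [3.2, 4.1, -0.7]
gripper_width: 0.021
```

Request:
send_rows --moves '[-0.0013, 0.0016, -0.0001, 0, 0, 0, 10, -0.0013, 0.0016, -0.0002, 0, 0, 0, 10]'

```text
clock: 18.88
tcp_pos: [0.5335, 0.1917, 0.2207]
eef_rot: [-3.125, -0.27, -0.007]
force: [3.3, 4.8, -2.3]
gripper_width: 0.0211
```

Request:
send_rows --moves '[-0.0012, 0.0017, -0.0001, 0, 0, 0, 10, -0.0012, 0.0017, -0.0001, 0, 0, 0, 10]'

```text
clock: 19.12
tcp_pos: [0.5315, 0.1881, 0.2209]
eef_rot: [-3.125, -0.271, -0.006]
force: [2.5, 5.9, -0.9]
gripper_width: 0.0211
```

Request:
send_rows --moves '[-0.0011, 0.0018, -0.0001, 0, 0, 0, 10, -0.0011, 0.0018, -0.0001, 0, 0, 0, 10]'

```text
clock: 19.38
tcp_pos: [0.5297, 0.1844, 0.221]
eef_rot: [-3.125, -0.271, -0.005]
force: [2.1, 4.9, -0.4]
gripper_width: 0.0213
```

Request:
send_rows --moves '[-0.001, 0.0018, -0.0002, 0, 0, 0, 10, -0.0009, 0.0019, -0.0001, 0, 0, 0, 10]'

```text
clock: 19.62
tcp_pos: [0.5282, 0.1805, 0.2213]
eef_rot: [-3.125, -0.271, -0.004]
force: [1.7, 5.3, -0.1]
gripper_width: 0.0211
```

Request:
send_rows --moves '[-0.0008, 0.0019, -0.0002, 0, 0, 0, 10, -0.0008, 0.0019, -0.0001, 0, 0, 0, 10]'

```text
clock: 19.88
tcp_pos: [0.5269, 0.1766, 0.2215]
eef_rot: [-3.125, -0.271, -0.003]
force: [-0.3, 6.2, -0.7]
gripper_width: 0.0206
```

Request:
send_rows --moves '[-0.0007, 0.002, -0.0002, 0, 0, 0, 10, -0.0007, 0.002, -0.0001, 0, 0, 0, 10]'

```text
clock: 20.12
tcp_pos: [0.5259, 0.1725, 0.2217]
eef_rot: [-3.125, -0.272, -0.003]
force: [-1.1, 5.4, -0.1]
gripper_width: 0.021
```

Request:
send_rows --moves '[-0.0006, 0.002, -0.0001, 0, 0, 0, 10, -0.0005, 0.002, -0.0002, 0, 0, 0, 10]'

```text
clock: 20.38
tcp_pos: [0.5253, 0.1684, 0.222]
eef_rot: [-3.125, -0.272, -0.002]
force: [-1.2, 5.6, -0.1]
gripper_width: 0.0212
```

Request:
send_rows --moves '[-0.0005, 0.0021, -0.0002, 0, 0, 0, 10, -0.0003, 0.002, -0.0001, 0, 0, 0, 10]'

```text
clock: 20.62
tcp_pos: [0.5248, 0.1642, 0.2222]
eef_rot: [-3.125, -0.272, -0.0]
force: [-1.0, 5.0, -0.4]
gripper_width: 0.021
```

```bash
python3 chk.py
```

```text
t20.62 r 0.0603 ang 3.0944(prog 0.966) z 0.2222 zrel 0.0242 | Frad 1.3 Ftan -4.9 Fz -0.4 w 0.0210 [0.985  0.1728]
```

Request:
send_rows --moves '[-0.0003, 0.0021, -0.0001, 0, 0, 0, 10, -0.0002, 0.0021, -0.0002, 0, 0, 0, 10]'

```text
clock: 20.88
tcp_pos: [0.5247, 0.16, 0.2224]
eef_rot: [-3.125, -0.272, 0.001]
force: [-2.4, 5.9, -0.0]
gripper_width: 0.0209
```

Request:
send_rows --moves '[-0.0002, 0.0021, -0.0001, 0, 0, 0, 10, -0.0001, 0.002, -0.0002, 0, 0, 0, 10]'

```text
clock: 21.12
tcp_pos: [0.5249, 0.1559, 0.2226]
eef_rot: [-3.125, -0.272, 0.002]
force: [-2.0, 6.8, -0.3]
gripper_width: 0.0211
```

Request:
send_rows --moves '[0, 0.0021, -0.0001, 0, 0, 0, 10, 0.0001, 0.0021, -0.0002, 0, 0, 0, 10]'

```text
clock: 21.38
tcp_pos: [0.5253, 0.1517, 0.2228]
eef_rot: [-3.125, -0.272, 0.003]
force: [-3.8, 6.0, 0.6]
gripper_width: 0.0213
```

Request:
send_rows --moves '[0.0001, 0.0021, -0.0002, 0, 0, 0, 10, 0.0002, 0.0021, -0.0001, 0, 0, 0, 10]'

```text
clock: 21.62
tcp_pos: [0.5261, 0.1475, 0.223]
eef_rot: [-3.126, -0.272, 0.004]
force: [-4.0, 5.8, 0.0]
gripper_width: 0.0213
```

```bash
python3 chk.py
```

```text
t21.62 r 0.0605 ang -2.9098(prog 1.245) z 0.2230 zrel 0.0239 | Frad 2.5 Ftan -6.5 Fz 0.0 w 0.0213 [0.9849 0.173 ]
```

Request:
send_rows --moves '[0.0002, 0.002, -0.0002, 0, 0, 0, 10, 0.0003, 0.002, -0.0001, 0, 0, 0, 10]'

```text
clock: 21.88
tcp_pos: [0.5271, 0.1435, 0.2232]
eef_rot: [-3.126, -0.272, 0.005]
force: [-4.0, 5.4, 0.1]
gripper_width: 0.021
```

Request:
send_rows --moves '[0.0004, 0.0021, -0.0001, 0, 0, 0, 10, 0.0004, 0.002, -0.0002, 0, 0, 0, 10]'

```text
clock: 22.12
tcp_pos: [0.5284, 0.1394, 0.2235]
eef_rot: [-3.126, -0.272, 0.005]
force: [-4.7, 3.8, 0.4]
gripper_width: 0.0209
```

Request:
send_rows --moves '[0.0005, 0.002, -0.0002, 0, 0, 0, 10, 0.0005, 0.002, -0.0001, 0, 0, 0, 10]'

```text
clock: 22.38
tcp_pos: [0.5293, 0.1373, 0.2237]
eef_rot: [-3.124, -0.273, 0.007]
force: [-5.8, 9.0, 1.3]
gripper_width: 0.0211
```

```bash
python3 chk.py
```

```text
t22.38 r 0.0607 ang -2.7337(prog 1.421) z 0.2237 zrel 0.0239 | Frad 1.8 Ftan -10.6 Fz 1.3 w 0.0211 [0.9848 0.1737]
```

The force jumped to 10.6 N and the hand moved only half the commanded step, so this is probably the stop. I'll confirm with a 1 mm nudge.

Request:
send_rows --moves '[0.0003, 0.001, -0.0001, 0, 0, 0, 10, 0, 0, 0, 0, 0, 0, 10]'

```text
clock: 22.62
tcp_pos: [0.5294, 0.1371, 0.2237]
eef_rot: [-3.123, -0.274, 0.008]
force: [-5.3, 8.6, 0.4]
gripper_width: 0.021
```

```bash
python3 chk.py
```

```text
t22.62 r 0.0607 ang -2.7302(prog 1.425) z 0.2237 zrel 0.0240 | Frad 1.4 Ftan -10.0 Fz 0.4 w 0.0210 [0.9847 0.1744]
```

Request:
send_rows --moves '[0.0004, 0.0015, 0, 0, 0, 0, 10, 0, 0, 0, 0, 0, 0, 10]'

```text
clock: 22.88
tcp_pos: [0.5296, 0.1365, 0.2237]
eef_rot: [-3.122, -0.275, 0.009]
force: [-6.8, 10.2, 0.4]
gripper_width: 0.021
```

```bash
python3 chk.py
```

```text
t22.88 r 0.0607 ang -2.7187(prog 1.437) z 0.2237 zrel 0.0239 | Frad 2.1 Ftan -12.1 Fz 0.4 w 0.0210 [0.9846 0.175 ]
```

The force rose 2.1 N over 0.7 mm, which matches 2.8 N/mm, so this is the upper stop, reached without forcing. I'll relax the hand and release.

Request:
send_rows --moves '[-0.0005, -0.002, 0, 0, 0, 0, 10, -0.0005, -0.002, 0, 0, 0, 0, 10, 0, 0, 0, 0, 0, 0, 10]'

```text
clock: 23.25
tcp_pos: [0.529, 0.1381, 0.2237]
eef_rot: [-3.125, -0.274, 0.007]
force: [-5.1, 7.0, 0.7]
gripper_width: 0.0213
```

```bash
python3 chk.py
```

```text
t23.25 r 0.0607 ang -2.7476(prog 1.408) z 0.2237 zrel 0.0240 | Frad 2.0 Ftan -8.4 Fz 0.7 w 0.0213 [0.9848 0.1738]
```

Request:
send_rows --moves '[-0.0005, -0.0023, 0, 0, 0, 0, 10, -0.0005, -0.0023, 0, 0, 0, 0, 10, -0.0004, -0.0018, 0, 0, 0, 0, 10, 0, 0, 0, 0, 0, 0, 10]'

```text
clock: 23.75
tcp_pos: [0.5284, 0.1399, 0.2236]
eef_rot: [3.129, 0.269, -0.004]
force: [-5.6, 1.4, 0.4]
gripper_width: 0.0212
```

```bash
python3 chk.py
```

```text
t23.75 r 0.0606 ang -2.7793(prog 1.376) z 0.2236 zrel 0.0240 | Frad 4.8 Ftan -3.3 Fz 0.4 w 0.0212 [0.9854 0.1703]
```

Request:
send_rows --moves '[0, 0, 0, 0, 0, 0, 60, 0, 0, 0, 0, 0, 0, 60, 0, 0, 0, 0, 0, 0, 60, 0, 0, 0, 0, 0, 0, 60, 0, 0, -0.02, 0, 0, 0, 70, 0, 0, -0.04, 0, 0, 0, 70, 0, 0, -0.03, 0, 0, 0, 70, 0, 0, 0, 0, 0, 0, 70]'

```text
clock: 24.75
tcp_pos: [0.5311, 0.1409, 0.3166]
eef_rot: [-3.129, -0.268, -0.009]
force: [0.4, 0.5, -0.3]
gripper_width: 0.0608
```

```bash
cat > plan.py <<'E'
from h import *
s=manip.state(); p=s["tcp_pos"]; R=Ro.from_rotvec(s["eef_rot"]); print(s["clock"],p,R.as_matrix().round(4).tolist(),s["force"],s["gripper_width"])
u=np.array([np.cos(1.7467),np.sin(1.7467),0]); H=np.array([.5850,.1614,0])-.15*u
x=np.array([.9848,.1736,0]); x=np.array([u[1],-u[0],0]); z=np.array([0,0,-1.]); y=np.cross(z,x)
Rt=Ro.from_matrix(np.c_[x,y,z])*Ro.from_rotvec([np.radians(10),0,0])
print("turn deg (tool)",np.degrees((R.inv()*Rt).as_rotvec()))
tip=np.array([0,0,-.019])
for zt in(.15,.058):
    T=np.r_[H[:2],zt]-Rt.apply(tip); print(zt,"TCP",T,"delta start tool",R.inv().apply(T-p),"delta tilted tool",Rt.inv().apply(T-p))
E
python3 plan.py
python3 - <<'E'
from h import *
im2=manip.camera("scene")[:,:,::-1]
cv2.imwrite("pics/s8.png",cv2.resize(im2[70:270,240:460],None,fx=3,fy=3,interpolation=cv2.INTER_CUBIC))
E
```

```text
24.75 [0.53113582 0.14086762 0.31655008] [[0.9854, 0.1702, 0.0056], [0.1702, -0.9854, 0.0012], [0.0058, -0.0002, -1.0]] [ 0.35830963  0.47972416 -0.27127618] 0.06083363996823898
turn deg (tool) [ 9.98770338 -0.35410206 -0.24987225]
0.15 TCP [0.61067232 0.01696308 0.13128865] delta start tool [0.05621868 0.13567573 0.18555792] delta tilted tool [0.05662611 0.16601678 0.15884614]
0.058 TCP [0.61067232 0.01696308 0.03928865] delta start tool [0.05568796 0.13569669 0.27755638] delta tilted tool [0.05662611 0.18199241 0.24944846]
```

View pics/s8.png

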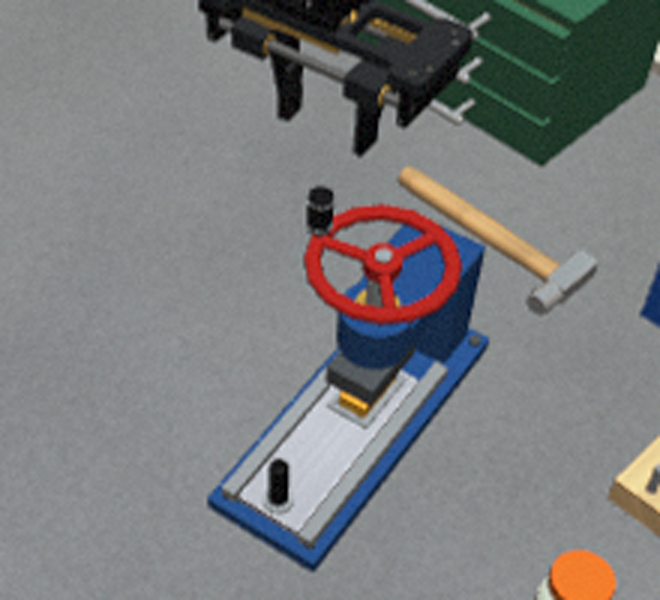

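Request:
send_rows --moves '[0.0187, 0.0452, 0, 0, 0, 0, 60, 0.0187, 0.0452, 0, 0, 0, 0, 60, 0.0187, 0.0452, 0, 0, 0, 0, 60, 0, 0, 0, 5, -0.2, -0.2, 60, 0, 0, 0, 5, -0.2, 0, 60, 0, 0.008, 0.0456, 0, 0, 0, 60, 0, 0.008, 0.0456, 0, 0, 0, 60, 0, 0.008, 0.0456, 0, 0, 0, 60, 0, 0.008, 0.0456, 0, 0, 0, 60, 0, 0, 0, 0, 0, 0, 60, 0, 0, 0, 0, 0, 0, 60]'

```text
clock: 26.18
tcp_pos: [0.6075, 0.0164, 0.1298]
eef_rot: [-2.957, -0.259, 0.031]
force: [-0.5, 0.0, 0.0]
gripper_width: 0.0526
```

```bash
python3 plan.py
python3 - <<'E'
from h import *
im2=manip.camera("scene")[:,:,::-1];im=manip.camera("wrist")[:,:,::-1]
b=cv2.resize(im2[110:250,290:430],(400,400),interpolation=cv2.INTER_CUBIC); a=im[100:,120:520]
cv2.imwrite("pics/c9.png",np.hstack([b,cv2.copyMakeBorder(a,0,100,0,0,0)]))
E
```

```text
26.175 [0.60752059 0.01636439 0.1297782 ] [[0.9847, 0.1708, -0.0355], [0.1744, -0.9699, 0.1702], [-0.0054, -0.1738, -0.9848]] [-0.51845233  0.04448358  0.00175865] 0.052566672314195706
turn deg (tool) [-0.0078847   0.29634571 -0.08907683]
0.15 TCP [0.61067232 0.01696308 0.13128865] delta start tool [ 0.00319969 -0.0003048  -0.00149745] delta tilted tool [ 0.00320786 -0.00029961 -0.00148092]
0.058 TCP [0.61067232 0.01696308 0.03928865] delta start tool [0.00369314 0.01568292 0.08910139] delta tilted tool [0.00320786 0.01567602 0.08912139]
```

View pics/c9.png

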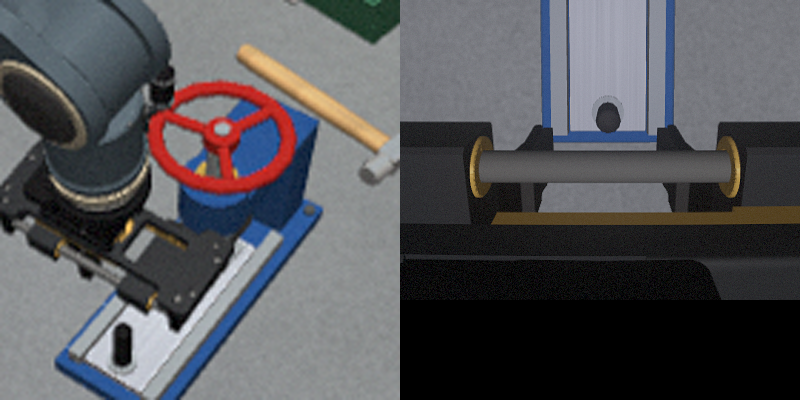

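Run:
```python
from h import *
im2=manip.camera("top")[:,:,::-1]
cv2.imwrite("pics/t9.png",cv2.resize(im2[150:400,220:420],None,fx=2.4,fy=2.4,interpolation=cv2.INTER_CUBIC))
print(manip.state()["qpos"])
```

```text
[ 0.36345533  0.49812152 -0.50095056  1.72080226  0.07011238  0.99538158
  0.04920551]
```

View pics/t9.png

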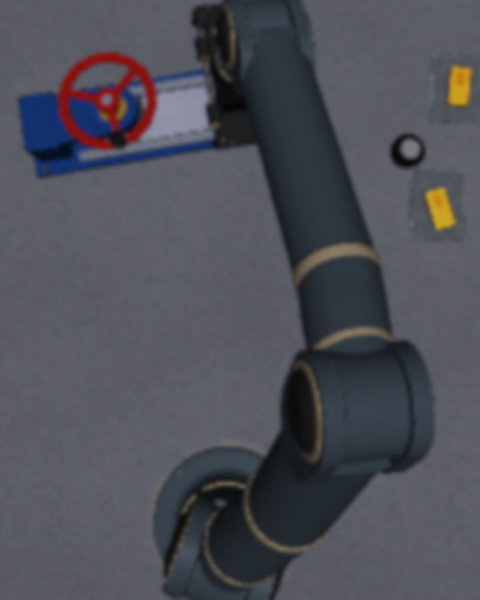

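The top view shows the arm well clear of the wheel. I'll descend over the handle.

Request:
send_rows --moves '[0.0032, -0.0003, 0, 0, 0, 0, 60, 0, 0.005, 0.03, 0, 0, 0, 60, 0, 0.005, 0.03, 0, 0, 0, 60, 0, 0.003, 0.015, 0, 0, 0, 60, 0, 0, 0, 0, 0, 0, 60]'

```text
clock: 26.95
tcp_pos: [0.609, 0.017, 0.0522]
eef_rot: [-2.957, -0.259, 0.035]
force: [-0.1, 0.1, -0.3]
gripper_width: 0.0521
```

```bash
python3 plan.py
python3 - <<'E'
from h import *
im2=manip.camera("scene")[:,:,::-1];im=manip.camera("wrist")[:,:,::-1]
b=cv2.resize(im2[130:230,310:410],(400,400),interpolation=cv2.INTER_CUBIC); a=im[100:,120:520]
cv2.imwrite("pics/c10.png",np.hstack([b,cv2.copyMakeBorder(a,0,100,0,0,0)]))
E
```

```text
26.95 [0.60904493 0.01701381 0.05221303] [[0.9847, 0.1703, -0.0381], [0.1743, -0.9699, 0.1699], [-0.008, -0.174, -0.9847]] [-0.09911234  0.14470257 -0.33417162] 0.05212095522956976
turn deg (tool) [-0.01818606  0.44507351 -0.11728575]
0.15 TCP [0.61067232 0.01696308 0.13128865] delta start tool [ 0.00096053 -0.01342904 -0.07793808] delta tilted tool [ 0.00159339 -0.01340169 -0.07793242]
0.058 TCP [0.61067232 0.01696308 0.03928865] delta start tool [0.00169703 0.0025746  0.0126563 ] delta tilted tool [0.00159339 0.00257395 0.0126699 ]
```

View pics/c10.png

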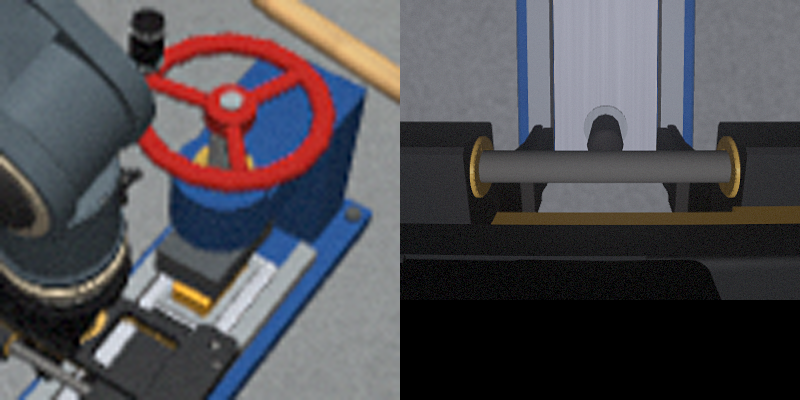

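Request:
send_rows --moves '[0.001, 0.0022, 0.0115, 0, 0, 0, 50, 0, 0, 0, 0, 0, 0, 10, 0, 0, 0, 0, 0, 0, 5, 0, 0, 0, 0, 0, 0, 5, 0, 0, 0, 0, 0, 0, 5, 0, 0, 0, 0, 0, 0, 5]' --force 35

```text
clock: 27.8
tcp_pos: [0.6101, 0.017, 0.0412]
eef_rot: [-2.957, -0.259, 0.033]
force: [-1.3, -0.6, 1.8]
gripper_width: 0.0169
```

Request:
send_rows --moves '[0, 0.002, -0.0004, 0, 0, 0, 5, 0, 0.004, -0.0007, 0, 0, 0, 5, 0, 0.006, -0.0011, 0, 0, 0, 5, 0, 0.0069, -0.0012, 0, 0, 0, 5]'

```text
clock: 28.3
tcp_pos: [0.6134, -0.002, 0.0412]
eef_rot: [-2.957, -0.259, 0.034]
force: [-3.1, 2.2, 3.3]
gripper_width: 0.0169
```

```bash
cat > sl.py <<'E'
from h import *
s=manip.state(); d=np.array([np.cos(1.7467),np.sin(1.7467),0])*-1; e=s["tcp_pos"]-[.6101,.0170,.0412]; f=s["force"]
n=np.array([-d[1],d[0],0]); print("t%.2f travel %.4f lat %.4f dz %.4f Fpull %.1f Flat %.1f Fz %.1f w %.4f"%(s["clock"],e@d,e@n,e[2],f@d,f@n,f[2],s["gripper_width"]))
E
python3 sl.py
```

```text
t28.30 travel 0.0193 lat -0.0000 dz -0.0000 Fpull -2.7 Flat -2.6 Fz 3.3 w 0.0169
```

Request:
send_rows --moves '[0, 0.0069, -0.0012, 0, 0, 0, 5, 0, 0.0069, -0.0012, 0, 0, 0, 5, 0, 0.0069, -0.0012, 0, 0, 0, 5, 0, 0.0069, -0.0012, 0, 0, 0, 5, 0, 0.0069, -0.0012, 0, 0, 0, 5, 0, 0.0069, -0.0012, 0, 0, 0, 5, 0, 0.0069, -0.0012, 0, 0, 0, 5, 0, 0.0069, -0.0012, 0, 0, 0, 5, 0, 0.0069, -0.0012, 0, 0, 0, 5, 0, 0.005, -0.0009, 0, 0, 0, 5, 0, 0.003, -0.0005, 0, 0, 0, 5]'

```text
clock: 29.68
tcp_pos: [0.6262, -0.0731, 0.0412]
eef_rot: [-2.958, -0.258, 0.033]
force: [-3.4, 2.4, 5.7]
gripper_width: 0.0172
```

```bash
python3 sl.py
```

```text
t29.68 travel 0.0915 lat 0.0000 dz -0.0000 Fpull -3.0 Flat -2.9 Fz 5.7 w 0.0172
```

Request:
send_rows --moves '[0, 0.003, -0.0008, 0, 0, 0, 5, 0, 0.002, -0.0006, 0, 0, 0, 5, 0, 0.002, -0.0004, 0, 0, 0, 5, 0, 0.002, -0.0004, 0, 0, 0, 5]'

```text
clock: 30.18
tcp_pos: [0.6276, -0.0811, 0.0412]
eef_rot: [-2.957, -0.259, 0.033]
force: [-1.3, 3.5, 1.1]
gripper_width: 0.0168
```

```bash
python3 sl.py
```

```text
t30.18 travel 0.0997 lat 0.0000 dz 0.0000 Fpull -3.7 Flat -0.7 Fz 1.1 w 0.0168
```

Request:
send_rows --moves '[0, 0.002, -0.0004, 0, 0, 0, 5, 0, 0.002, -0.0004, 0, 0, 0, 5, 0, 0, 0, 0, 0, 0, 5]'

```text
clock: 30.55
tcp_pos: [0.6276, -0.0814, 0.0412]
eef_rot: [-2.952, -0.261, 0.035]
force: [-2.6, 7.7, 0.4]
gripper_width: 0.0169
```

```bash
python3 sl.py
```

```text
t30.55 travel 0.1000 lat 0.0000 dz 0.0000 Fpull -8.1 Flat -1.2 Fz 0.4 w 0.0169
```

The travel is 0.100 with the force rising against the end stop. I'll relax, release, and lift.

Request:
send_rows --moves '[0, -0.002, 0.0003, 0, 0, 0, 5, 0, -0.002, 0.0003, 0, 0, 0, 5, 0, 0, 0, 0, 0, 0, 50, 0, 0, 0, 0, 0, 0, 60, 0, 0, 0, 0, 0, 0, 60, 0, 0, 0, 0, 0, 0, 60, 0, -0.0026, -0.015, 0, 0, 0, 60, 0, -0.005, -0.03, 0, 0, 0, 60, 0, -0.007, -0.04, 0, 0, 0, 60, 0, 0.02, -0.045, 0, 0, 0, 60, 0, 0.03, -0.045, 0, 0, 0, 60, 0, 0.03, -0.02, 0, 0, 0, 60]'

```text
clock: 32.05
tcp_pos: [0.6476, -0.179, 0.2271]
eef_rot: [-2.96, -0.26, 0.024]
force: [0.1, 0.3, -0.1]
gripper_width: 0.0523
```

Request:
send_rows --moves '[0, 0.05, -0.005, 0, 0, 0, 60, 0, 0.05, -0.005, 0, 0, 0, 60, 0, 0.04, -0.005, 0, 0, 0, 60, 0, 0, 0, 0, 0, 0, 60]'

```text
clock: 32.55
tcp_pos: [0.6695, -0.3211, 0.2125]
eef_rot: [-2.96, -0.249, 0.033]
force: [-0.5, 0.2, -0.4]
gripper_width: 0.0525
```

Run:
```python
from h import *
im2=manip.camera("scene")[:,:,::-1];im=manip.camera("top")[:,:,::-1]
b=cv2.resize(im2[115:275,270:430],(480,480),interpolation=cv2.INTER_CUBIC); a=cv2.resize(im[150:280,220:340],(320,347),interpolation=cv2.INTER_CUBIC)
cv2.imwrite("pics/c11.png",np.hstack([b,cv2.copyMakeBorder(a,0,133,0,0,0)]))
cv2.imwrite("pics/s11.png",im2)
print(manip.state()["tcp_pos"],manip.state()["force"],manip.state()["clock"])
```

```text
[ 0.67053559 -0.31545429  0.21352001] [0.37524334 1.48017954 0.63511689] 32.65
```

View pics/c11.png

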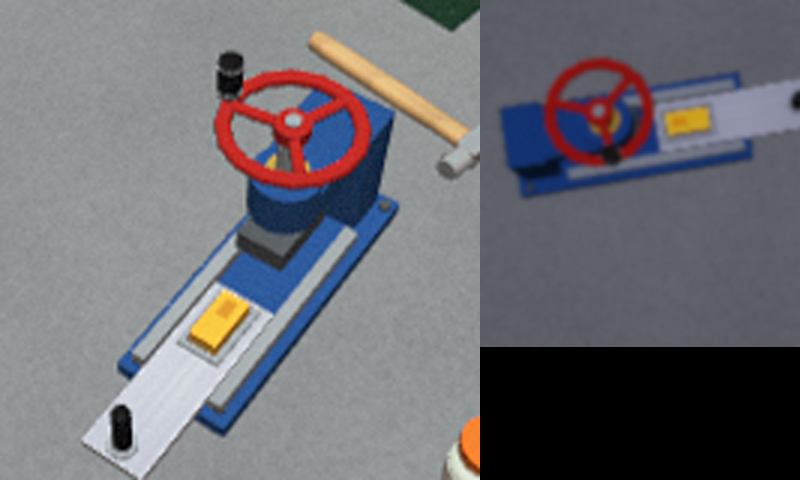

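View pics/s11.png

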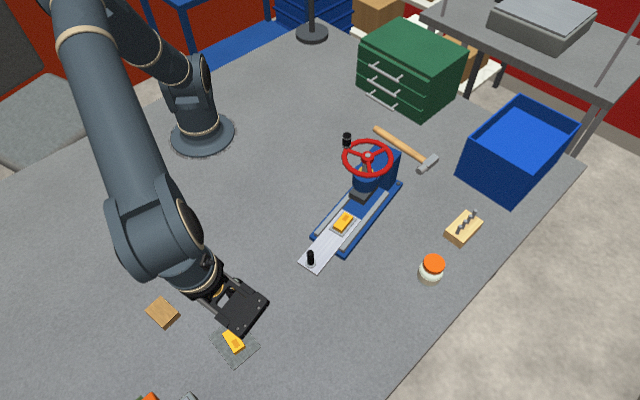

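The slide is out with the bar in its pocket, and the hand is clear. A quick check of the final slide travel in the scene picture, then I'll let the arm settle and hand in.

Request:
send_rows --moves '[0, 0, 0, 0, 0, 0, 60, 0, 0, 0, 0, 0, 0, 60, 0, 0, 0, 0, 0, 0, 60, 0, 0, 0, 0, 0, 0, 60]'

```text
clock: 33.15
tcp_pos: [0.6704, -0.3157, 0.213]
eef_rot: [-2.957, -0.26, 0.033]
force: [-0.3, -0.3, -0.3]
gripper_width: 0.0526
```

Run:
```python
from h import *
ci=manip.camera_info("scene"); u=np.array([np.cos(1.7467),np.sin(1.7467),0]); A=np.array([.585,.1614,0])
for t in(.095,.1): print(t,((proj(ci,A-(.15+t)*u+[0,0,.088])-[270,115])*3).round(1),((proj(ci,A-(.15+t)*u+[0,0,.035])-[270,115])*3).round(1))
g=-2.7793
for rise in(.0275,.0295): print("hub",((proj(ci,A+[0,0,.187+rise+.01])-[270,115])*3).round(1))
print(manip.state()["qd"].round(3),manip.state()["clock"])
a=cv2.imread("pics/s11.png")[215:275,290:330]; cv2.imwrite("pics/s11c.png",cv2.resize(a,None,fx=9,fy=9,interpolation=cv2.INTER_CUBIC))
```

```text
0.095 [[121.6 408.2]] [[123.1 438.9]]
0.1 [[118.  412.4]] [[119.7 443.1]]
hub [[291.3 120.9]]
hub [[291.5 119.3]]
[ 0.002  0.003  0.002 -0.001 -0.001  0.001  0.   ] 33.15
```

View pics/s11c.png

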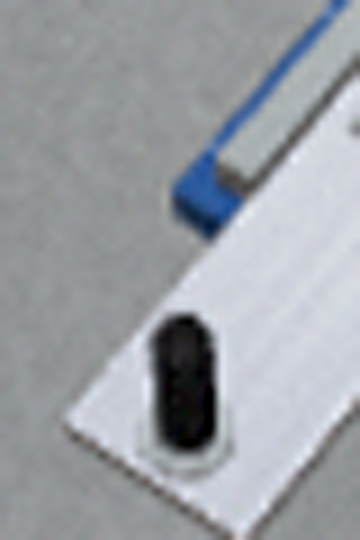

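```bash
python3 -c "
from station import manip
print(manip.close_job())"
```

```text
the job is handed in; nothing more can be done
None
```

The press is wound up to its upper stop, the slide is drawn fully out with the gold bar in its pocket, and the job is handed in at about 33 s.

- **Winding:** I turned the wheel counter-clockwise about 7.7 rad by the grip sleeve, raising the hand with it. Vertical drag read at most about 2.5 N, under 1 mm of sleeve float. Tangential force was 5–7 N until the stop, then climbed at about 2.9 N/mm. I confirmed the stop at 12 N, about 0.07 rad of twist, then relaxed and released.
- **Slide:** I pulled it by the handle at about 3 N to its end stop. Measured travel was 0.100 m, with the force rising to 8 N there. I relaxed the pull before letting go.
- **Last checks:** The last pictures show the bar in its pocket, clear of the hood, and the handle within about 1 px of its fully-out position. In the scene picture the hammer looks unmoved. I did not measure the bystanders before and after. The gripper ended open and clear, with near-zero force.
- **What disagreed:**
  - The first grasp closed on air, with no contact force. In the pictures the fingertips sat about 35 mm higher than the stated tool geometry, so I went by the images for both grasps.
  - Gripper widths read about 1 mm under the nominal diameters.

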